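# Tip the chestnuts from a glass jar into the steel pot

### The arm

A 6-joint arm with a two-finger parallel gripper is mounted at the origin on a cart in front of the work surface, level with it; the furniture and walls round the work are solid. World frame = base frame: x ahead of the robot, y to its left, z up, the work surface at z = 0. Lengths are in mm, angles in degrees, forces in N, time in s.
With the tool pointing down it reaches from about 300 to 850 mm from the base axis. Payload 4.2 kg.
Tool frame: the origin (TCP) lies midway between the tips of the shut fingers; the grasp point (between the pads) lies 19 mm behind it (env.grasp_offset is the distance from the TCP to the grasp point, in mm); z points along the fingers, y is the line along which they close (so a half turn about z gives the same grasp; the last joint's range is limited). The gripper opens to 91 mm and grips with 3 to 60 N. Pads are 32 mm wide; open, the fingers measure 118 mm over their backs; the gripper's body (76 mm by 178 mm) begins 60 mm behind the grasp point.
Start: joints at [-67.494, 18.312, 89.639, -0, 72.044, -1.146], TCP at [230.681, -526.716, 213.976] pointing down, gripper open.
Joint ranges: [-177.97, 177.97], [-48.28, 115.42], [12.27, 149.76], [-77.06, 257.06], [2.81, 150.46], [-146.56, 146.56]. Speed limits (degrees/s): [147.25, 147.25, 180, 180, 180, 180].

### API

Orientations are given as [roll, pitch, yaw] about the fixed x, y, z axes, in that order (R = Rz(yaw) Ry(pitch) Rx(roll)).
In Python, from workcell import env, optics gives the robot as it stands. The module is installed in compiled form; this text tells all that it offers.
- The arm moves only by the tool send_rows, never from a script. Its argument "targets" is a list that holds one entry, the list of rows, each a list of 7 numbers: the turn, a rotation vector about the world's x, y, z scaled (see below), then the shift along the world's x, y, z scaled (see below), then the closure, from -1 (fully open) to 1 (shut). In form: [[[rx, ry, rz, x, y, z, gripper], ...]]. A call has 1 to 12 rows; each row shifts and turns the commanded pose from where the row before left it; what a row does not reach is not made up. The controller multiplies each number of a shift by 0.2 m and each number of a turn by pi/2 rad. A row lasts 1/10 s, in which the tool goes at most 50 mm and 8.59 degrees, less where a joint would pass 70% of its speed; a pose out of reach is approached as far as the arm can. A call with a number of a shift or a turn outside -1 to 1 is refused whole. A call with a gripper value outside its range is refused whole. The fingers move at their own pace and stop on an object; "grip_force" is the grip in N (left out, the last holds). Time passes only in rows, so rows that do not move let the fingers close. It gives the time, the measured TCP pose, the force, the opening and the grip force at its end, in the units of the state.
- env.state(): the state, without advancing time (a new reading comes with each control period).
- optics.grab_frame(name): name is "scene" or "top"; returns (picture, depth): 480x640x3 uint8, red, green, blue; 480x640 float32, mm along the optical axis (not along the pixel's ray), 0 where there is no reading.
- optics.camera_info(name): a dict with "camera_matrix" (3x3 intrinsics, pixels), "k1" (the pictures are not rectified: a ray, as slopes to the right and down, at radius r is drawn at 1 + k1 r^2 times it, then the intrinsics apply), "R" (3x3) and "t" (3): a world point X has camera coordinates R X + t. Camera axes: x right, y down, z forward; pixel columns grow to the right and rows downward; lengths in mm; the calibration is good to about 2 mm. A picture is of the moment at which its call begins. camera_info takes no time and is no camera call.
- env.job_done(): hands the job in; it is judged then, once.
Trained networks look in the newest picture that a camera, given by its name, has taken for a name from the list of things; names that differ only in an ending like _2 or _b are one class to them, and where a whole thing is asked for, a point or a joint stands for the part that bears it (a point fixed in the world has none). Each returns a list of dicts, best first, with "conf" (0 to 1); they miss things now and then, are a little off and sometimes report something else, mostly with a low value. They report only what shows in the picture. A call takes as long as a camera call. They do not tell look-alikes from the thing itself.
- optics.silhouettes(camera, name): "mask" (480x640 bool, what is visible of it) and "at" ([column, row] in pixels, amid what is visible of it).
- optics.place_of(camera, name): "at" ([column, row] in pixels: a listed point, or the origin of a listed thing).
The state is a dict: "time_s": time; "qpos": joint angles; "qvel": joint speeds; "effort": joint torques, N m; "ee_pos": TCP position; "ee_rot": TCP orientation; "force": force on the tool from outside, world axes, zero at the start; "torque": the same for the moment, N m; "gripper_width": finger opening in mm; "gripper_force": force on a finger pad.
Only numpy, scipy, OpenCV 4.12 (cv2) and the standard library are available. Lean on these libraries where they do the work, as an engineer would, in place of code of your own. Each camera call takes 0.05 s, during which the arm holds its last target. There are 200 camera calls.

### The job

Lift the glass jar that holds the three chestnuts straight up out of its wooden carrier and stand it, still full, upright on the round cork mat; let go, so that you can take it again another way. Then hold its mouth low over the steel pot and tip all three chestnuts out into the pot, and stand the empty jar upright on the cork mat again. Leave the pot where it stands, the two empty jars in the carrier, and everything else on the table undisturbed.

Things in the scene. Friction and masses are not known exactly. Their poses are not given: they have to be found in the camera images.
- jar: the clear glass jar with three chestnuts in it: round, 53 mm across its whole height, 93 mm high, open at the top, mouth about 39 mm wide inside, inner floor 8 mm up, about 0.14 kg empty. Origin at the centre of its underside; z points up through its mouth. It starts in any one of the three cells of the carrier
- jar_mouth (a point): centre of the jar's open mouth, 93 mm above its underside; z points out of the jar
- carrier: fixed pale wooden jar carrier, 70 mm (x) by 210 mm (y): three 58 mm square cells in a row at y = -62, 0, +62 mm; long side walls and dividers 50 mm high, end boards 100 mm high; cell floor 5 mm above its origin (centre of its underside), so jar tops stand at 98 mm. Only 8 mm between the jars: they can be gripped only across x, above the side walls
- mat: fixed round cork mat lying on the table, 130 mm across, 4 mm thick; origin at the centre of its underside
- pot: low round steel pot standing loose on the table, 137 mm across, 59 mm high, inside about 115 mm across, open at the top, 0.6 kg; origin at the centre of its underside, z up
- chestnut_1: dark brown chestnut, 29 mm across, 28 mm high, 14 g, one of three that start heaped in the jar, the topmost 12 mm below its rim; origin at the centre of its flat pale underside
- chestnut_2: dark brown chestnut, 29 mm across, 28 mm high, 14 g, one of three that start heaped in the jar, the topmost 12 mm below its rim; origin at the centre of its flat pale underside
- chestnut_3: dark brown chestnut, 29 mm across, 28 mm high, 14 g, one of three that start heaped in the jar, the topmost 12 mm below its rim; origin at the centre of its flat pale underside
- spare_jar_1: empty clear glass jar like the other, in one of the carrier's cells; leave it there; origin at the centre of its underside
- spare_jar_2: empty clear glass jar like the other, in one of the carrier's cells; leave it there; origin at the centre of its underside
- shaker: bystander: cream shaker with a dark cap, 58 mm across, 101 mm high, standing; origin at the centre of its underside
- label_roll: fixed bystander: white roll of labels, 68 mm across, 32 mm high; origin at the centre of its underside
- blue_tape: fixed bystander: roll of blue tape, 102 mm across, 24 mm high; origin at the centre of its underside
- lid_loose: bystander: golden jar lid, 54 mm across, 12 mm high; origin at the centre of its underside
Mind the look-alikes: they are no part of the job. What is shaped like the jar but blue or purple is not meant.

How it is judged:
By the outcome, as a careful person would: the job done as asked, in the order asked, and still so for the second after the job is handed in, with the robot touching nothing.
It also fails if it takes over 72 s, if anything falls off the work surface, if the arm or the gripper's body presses on something with over 40 N, if the wrist force passes 120 N, or if a joint passes its speed limit or range.

## Working session

There is one attempt and no reset: what is moved stays moved. The work goes in short steps, Python scripts to look and compute and a tool call to move; the robot and the scene stay as the last step left them, time stands still between calls to the robot, and variables do not carry over. Pictures are saved under pics/ and viewed, at most 10 in all, crops included, and the job is handed in when it is done.

Besides the shell and the picture viewer there is one more tool, called after "Request:" as name(argument=value, ...) on one line, values as JSON. send_rows: Moves the arm, as the interface text tells. Its arguments: {"type":"object","properties":{"targets":{"type":"array"},"grip_force":{"type":"number"}},"required":["targets"]}

```bash
mkdir -p pics
cat > h.py <<'E'
import numpy as np, cv2
from workcell import env, optics
def world(cam,px,z=None,depth=None):
    ci=optics.camera_info(cam);K=np.array(ci["camera_matrix"]);R=np.array(ci["R"]);t=np.array(ci["t"])
    d=np.array([(px[0]-K[0,2])/K[0,0],(px[1]-K[1,2])/K[1,1]]);s=d.copy()
    for _ in range(20): s=d/(1+ci["k1"]*(s@s))
    r=np.array([s[0],s[1],1.])
    if depth is not None: return R.T@(r*depth-t)
    o=-R.T@t; w=R.T@r
    return o+w*(z-o[2])/w[2]
def st():
    s=env.state(); print({k:np.round(s[k],2).tolist() for k in("time_s","ee_pos","ee_rot","force","gripper_width","gripper_force","qpos")})
E
python3 - <<'E'
from h import *
for c in("top","scene"):
    p,d=optics.grab_frame(c); cv2.imwrite(f"pics/{c}0.png",p[:,:,::-1]); np.save(f"d_{c}.npy",d)
    ci=optics.camera_info(c); print(c,(-np.array(ci["R"]).T@ci["t"]).round())
zs={"jar":0,"jar_mouth":98,"carrier":0,"mat":0,"pot":0,"chestnut_1":40,"shaker":0,"label_roll":0,"blue_tape":0,"lid_loose":0}
for n,z in zs.items():
  for c in("top","scene"):
    for q in optics.place_of(c,n): print(n,c,round(q["conf"],2),np.round(q["at"]),world(c,q["at"],z).round())
st()
E
```

```text
top [ 279.  -51. 1705.]
scene [ 119. -819. 1197.]
jar top 0.8 [455. 288.] [ 448. -515.    0.]
jar top 0.7 [457. 242.] [ 606. -525.    0.]
jar top 0.69 [471. 266.] [ 525. -572.    0.]
jar top 0.67 [420. 297.] [ 415. -394.    0.]
jar top 0.47 [398. 262.] [ 535. -320.    0.]
jar scene 0.88 [349. 323.] [ 531. -308.    0.]
jar scene 0.87 [330. 371.] [ 418. -394.    0.]
jar scene 0.68 [426. 384.] [ 600. -547.    0.]
jar scene 0.6 [406. 409.] [ 519. -571.    0.]
jar_mouth top 0.8 [469. 239.] [ 600. -536.   98.]
jar_mouth top 0.77 [430. 293.] [ 421. -406.   98.]
jar_mouth top 0.73 [468. 288.] [ 440. -530.   98.]
jar_mouth top 0.7 [480. 266.] [ 511. -569.   98.]
jar_mouth top 0.54 [402. 261.] [ 522. -319.   98.]
jar_mouth scene 0.96 [414. 395.] [ 522. -574.   98.]
jar_mouth scene 0.91 [331. 356.] [ 413. -400.   98.]
jar_mouth scene 0.88 [372. 394.] [ 444. -523.   98.]
jar_mouth scene 0.74 [347. 309.] [ 516. -315.   98.]
jar_mouth scene 0.59 [424. 365.] [ 584. -531.   98.]
jar_mouth scene 0.16 [321. 264.] [ 533. -162.   98.]
carrier top 0.96 [413. 260.] [ 542. -374.    0.]
carrier top 0.4 [267
[... 562 characters left out ...]
 0.28 [259. 224.] [485. 122.   0.]
label_roll top 0.79 [266. 270.] [496. 131.   0.]
label_roll scene 0.84 [259. 224.] [485. 123.   0.]
label_roll scene 0.25 [227. 222.] [406. 179.   0.]
blue_tape top 0.86 [307. 204.] [733.  -4.   0.]
blue_tape scene 0.64 [342. 225.] [701. -16.   0.]
blue_tape scene 0.5 [386. 356.] [ 561. -434.    0.]
lid_loose top 0.6 [373. 234.] [ 629. -234.    0.]
lid_loose scene 0.54 [361. 290.] [ 617. -237.    0.]
lid_loose scene 0.25 [369. 341.] [ 546. -378.    0.]
{'time_s': 1.1, 'ee_pos': [230.68, -526.7, 213.98], 'ee_rot': [180.0, -0.0, 23.65], 'force': [0.66, 0.49, 0.48], 'gripper_width': 90.95, 'gripper_force': 0.0, 'qpos': [-67.5, 18.31, 89.64, 0.0, 72.05, -1.15]}
```

Run:
```python
import cv2,numpy as np
a=cv2.imread("pics/scene0.png");b=cv2.imread("pics/top0.png")
l=cv2.resize(a[260:440,290:460],None,fx=3.2,fy=3.2,interpolation=2)[:576,:544]
cv2.imwrite("pics/crop_s.png",l)
cv2.imwrite("pics/crop_t.png",cv2.resize(b[190:330,170:500],None,fx=2.4,fy=2.4,interpolation=2))
```

```text
(no output)
```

View pics/scene0.png

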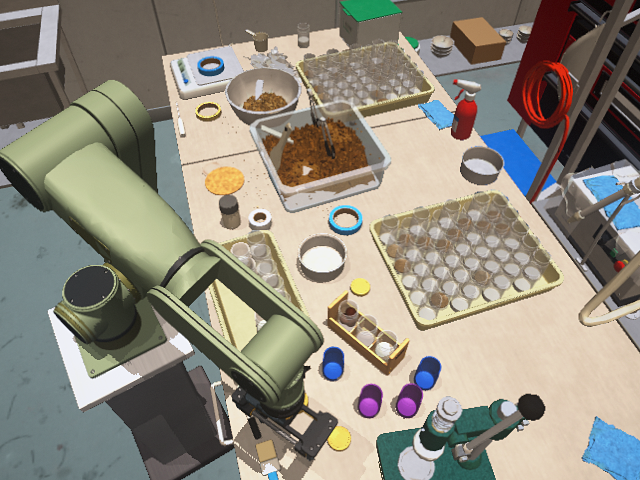

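View pics/crop_s.png

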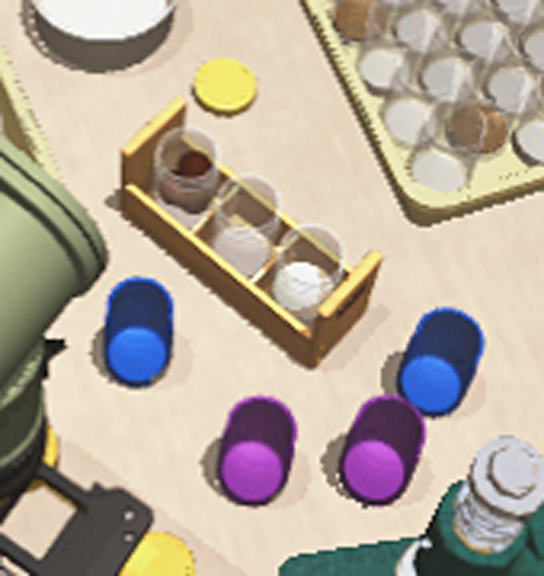

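View pics/crop_t.png

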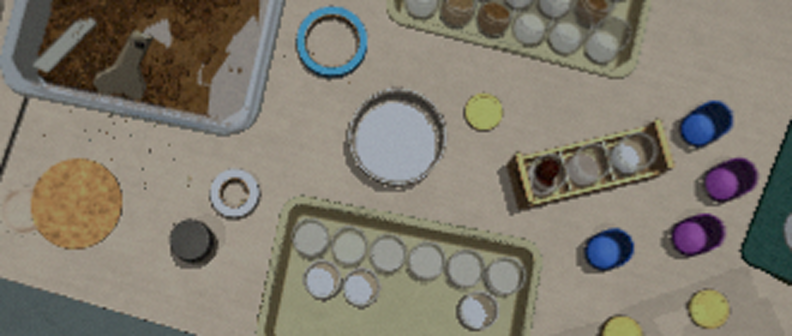

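The jar with the chestnuts is the dark-filled one in the carrier's +y end cell, at scene (348,312) and top (398,261). The two clear jars beside it are the empty spares. The blue jars at scene (333,362) and (426,373) and the purple ones at (370,400) and (408,400) are look-alikes. Next I measure the exact poses.

Run:
```python
from h import *
C={}
for c in("top","scene"):
    d=np.load(f"d_{c}.npy"); 
    ci=optics.camera_info(c);K=np.array(ci["camera_matrix"]);R=np.array(ci["R"]);t=np.array(ci["t"])
    v,u=np.mgrid[:480,:640]; dd=np.stack([(u-K[0,2])/K[0,0],(v-K[1,2])/K[1,1]],-1); s=dd.copy()
    for _ in range(20): s=dd/(1+ci["k1"]*(s**2).sum(-1,keepdims=True))
    P=(np.concatenate([s,np.ones((480,640,1))],-1)*d[...,None]-t)@R; P[d==0]=np.nan; C[c]=P
    for n in("carrier","pot","mat","jar"):
        for q in optics.silhouettes(c,n)[:5 if n=="jar" else 1]:
            m=q["mask"]; p=P[m]; p=p[np.isfinite(p[:,0])]
            zt=np.percentile(p[:,2],98); 
            if n=="carrier":
                e=p[(p[:,2]>85)&(p[:,2]<115)]; r=cv2.minAreaRect(p[(p[:,2]>40)&(p[:,2]<115)][:,:2].astype(np.float32)); print(c,n,zt.round(),r, len(e))
                f=p[(p[:,2]>40)&(p[:,2]<60)]; print("  walls",cv2.minAreaRect(f[:,:2].astype(np.float32)))
                if len(e)>5:
                    print("  ends",cv2.minAreaRect(e[:,:2].astype(np.float32)))
            elif n=="jar": print(c,n,round(q["conf"],2),np.round(q["at"]),p.mean(0).round() if len(p) else None)
            else:
                zc=4 if n=="mat" else 59
                cs=max(cv2.findContours(m.astype(np.uint8),0,1)[0],key=len)[:,0]
                w=np.array([world(c,x,zc)[:2] for x in cs],np.float32)
                # outline at fixed height (mat exact, pot rim approx)
                print(c,n,zt.round(),cv2.minEnclosingCircle(w))
                if n=="pot":
                    e=p[p[:,2]>50][:,:2]; print("  rim",np.linalg.lstsq(np.c_[2*e,np.ones(len(e))],(e**2).sum(1),rcond=None)[0][:2],len(e))
np.save("P.npy",C["top"])
P=C["top"]
for nm,(x0,x1,y0,y1) in {"tray":(250,450,-250,110),"between pot/mat":(440,620,-20,290),"matzone":(380,600,280,420),"bin":(560,900,20,500)}.items():
    m=(P[...,0]>x0)&(P[...,0]<x1)&(P[...,1]>y0)&(P[...,1]<y1); z=P[m][:,2]; print(nm,np.percentile(z,[50,95,99.5]).round(), P[m&(P[...,2]>30)][:,:2].min(0).round() if (m&(P[...,2]>30)).any() else "", P[m&(P[...,2]>30)][:,:2].max(0).round() if (m&(P[...,2]>30)).any() else "")
```

```text
top carrier 103.0 ((538.21923828125, -367.3726806640625), (70.51224517822266, 208.05712890625), 15.142544746398926) 175
  walls ((537.5623168945312, -364.945068359375), (70.51224517822266, 199.65139770507812), 15.142544746398926)
  ends ((537.2659301757812, -367.6538391113281), (68.27605438232422, 208.061767578125), 14.868623733520508)
top pot 60.0 ((572.3720092773438, -103.12469482421875), 69.1671371459961)
  rim [ 573.53549527 -102.57764244] 182
top mat 12.0 ((475.5370788574219, 349.680419921875), 66.51161193847656)
top jar 0.78 [422. 294.] [ 423. -397.   46.]
top jar 0.78 [462. 241.] [ 601. -535.   48.]
top jar 0.64 [474. 265.] [ 523. -565.   50.]
top jar 0.55 [460. 287.] [ 446. -519.   47.]
top jar 0.46 [394. 266.] [ 520. -308.   69.]
scene carrier 101.0 ((535.3988647460938, -371.0820007324219), (73.7751693725586, 208.36988830566406), 14.985589027404785) 280
  walls ((535.8634643554688, -372.6005859375), (73.75509643554688, 203.9319610595703), 15.041626930236816)
  ends ((535.4445190429688, -370.6930236816406), (69.6838607788086, 208.07351684570312), 14.608757972717285)
scene pot 60.0 ((565.4627685546875, -119.38346099853516), 82.98898315429688)
  rim [ 572.93283817 -106.55762497] 279
scene mat 10.0 ((475.81640625, 347.5113525390625), 65.80209350585938)
scene jar 0.95 [410. 400.] [ 520. -569.   52.]
scene jar 0.9 [348. 316.] [ 518. -314.   71.]
scene jar 0.76 [429. 374.] [ 597. -538.   56.]
scene jar 0.71 [332. 359.] [ 418. -399.   53.]
scene jar 0.62 [371. 400.] [ 443. -521.   55.]
tray [ 12.  95. 104.] [ 250. -249.] [450.  86.]
between pot/mat [  0. 118. 125.] [440. -18.] [620. 290.]
matzone [  1.  10. 119.] [587. 280.] [600. 353.]
bin [ 42. 122. 234.] [560.  24.] [900. 500.]
```

Request:
send_rows(targets=[[[0, 0, 0.0904, 0.145, 0.109, 0, -1], [0, 0, 0.0904, 0.145, 0.109, 0, -1], [0, 0, 0.0904, 0.145, 0.109, 0, -1], [0, 0, 0.0904, 0.145, 0.109, 0, -1], [0, 0, 0.0904, 0.145, 0.109, 0, -1], [0, 0, 0.0904, 0.145, 0.109, 0, -1], [0, 0, 0.0904, 0.145, 0.109, 0, -1], [0, 0, 0.0904, 0.145, 0.109, 0, -1], [0, 0, 0.0904, 0.145, 0.109, 0, -1], [0, 0, 0.0904, 0.145, 0.109, 0, -1], [0, 0, 0, 0, 0, 0, -1]]], grip_force=20)

```text
time_s: 2.6
ee_pos: [523.8, -306.1, 213.7]
ee_rot: [179.9, -0.0, 105.3]
force: [-0.1, -0.7, -0.3]
gripper_width: 91.5
gripper_force: 0.0
```

Run:
```python
from h import *
st()
p,d=optics.grab_frame("scene"); cv2.imwrite("pics/s1.png",cv2.resize(p[200:420,230:460,::-1],None,fx=2.6,fy=2.6))
```

```text
{'time_s': 2.6, 'ee_pos': [523.81, -306.11, 213.67], 'ee_rot': [179.89, -0.03, 105.35], 'force': [-0.07, -0.66, -0.28], 'gripper_width': 91.49, 'gripper_force': 0.0, 'qpos': [-31.44, 21.17, 85.37, 0.1, 73.41, -46.82]}
```

View pics/s1.png

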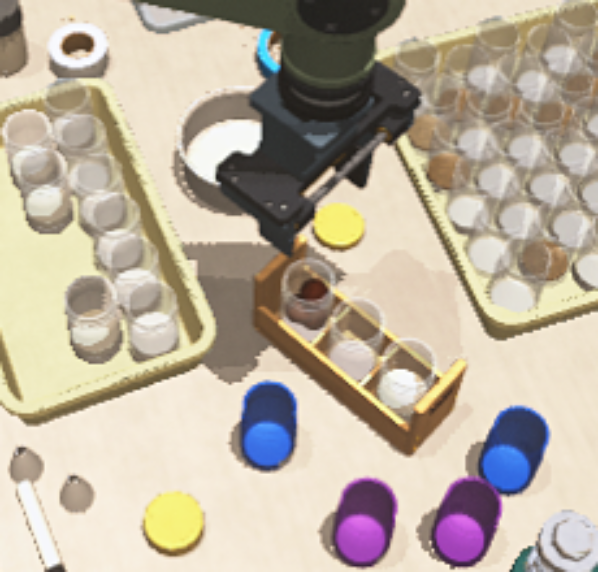

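The view confirms it: the jar with the dark chestnuts (crop ~(308,290)) is in the end cell directly below the open gripper. I go down.

Request:
send_rows(targets=[[[0, 0, 0, -0.015, -0.015, -0.11, -1], [0, 0, 0, 0, 0, -0.11, -1], [0, 0, 0, 0, 0, -0.11, -1], [0, 0, 0, 0, 0, -0.11, -1], [0, 0, 0, 0, 0, -0.11, -1], [0, 0, 0, 0, 0, -0.11, -1], [0, 0, 0, 0, 0, -0.055, -1], [0, 0, 0, 0, 0, -0.055, -1], [0, 0, 0, 0, 0, 0, -1], [0, 0, 0, 0, 0, 0, -1]]])

```text
time_s: 3.65
ee_pos: [517.9, -312.2, 60.6]
ee_rot: [180.0, 0.0, 105.0]
force: [0.5, -0.3, -0.2]
gripper_width: 91.1
gripper_force: 0.0
```

Request:
send_rows(targets=[[[0, 0, 0, 0.012, 0.013, 0, -1], [0, 0, 0, 0, 0, 0, -0.2], [0, 0, 0, 0, 0, 0, 0.2], [0, 0, 0, 0, 0, 0, 1], [0, 0, 0, 0, 0, 0, 1], [0, 0, 0, 0, 0, 0, 1], [0, 0, 0, 0, 0, 0, 1], [0, 0, 0, 0, 0, 0, 1]]], grip_force=20)

```text
time_s: 4.45
ee_pos: [520.6, -309.2, 60.2]
ee_rot: [179.9, 0.0, 105.0]
force: [1.7, -0.2, 0.8]
gripper_width: 51.7
gripper_force: 20.0
```

Run:
```python
from h import *
st()
```

```text
{'time_s': 4.45, 'ee_pos': [520.58, -309.21, 60.19], 'ee_rot': [179.94, 0.03, 105.0], 'force': [1.75, -0.18, 0.81], 'gripper_width': 51.66, 'gripper_force': 20.01, 'qpos': [-31.81, 28.44, 97.44, 0.03, 54.05, -46.83]}
```

Request:
send_rows(targets=[[[0, 0, 0, 0, 0, 0.05, 1], [0, 0, 0, 0, 0, 0.1, 1], [0, 0, 0, 0, 0, 0.1, 1], [0, 0, 0, 0, 0, 0.1, 1], [0, 0, 0, 0, 0, 0.1, 1], [0, 0, 0, 0, 0, 0.1, 1], [0, 0, 0, 0, 0, 0.1, 1], [0, 0, 0, 0, 0, 0.05, 1], [0, 0, 0, 0, 0, 0, 1]]])

```text
time_s: 5.35
ee_pos: [520.4, -309.5, 201.5]
ee_rot: [179.9, 0.1, 105.0]
force: [-0.2, 0.4, -2.0]
gripper_width: 51.8
gripper_force: 20.0
```

Request:
send_rows(targets=[[[0, 0, 0, -0.01, 0.05, 0, 1], [0, 0, 0, -0.01, 0.1, 0, 1], [0, 0, 0, -0.01, 0.15, 0, 1], [0, 0, 0, -0.01, 0.15, 0, 1], [0, 0, 0, -0.01, 0.15, 0, 1], [0, 0, 0, -0.01, 0.15, 0, 1], [0, 0, 0, -0.01, 0.15, 0, 1], [0, 0, 0, -0.01, 0.15, 0, 1], [0, 0, 0, -0.01, 0.15, 0, 1], [0, 0, 0, -0.01, 0.15, 0, 1], [0, 0, 0, -0.01, 0.15, 0, 1], [0, 0, 0, -0.01, 0.15, 0, 1]]])

```text
time_s: 6.55
ee_pos: [494.0, 23.3, 199.0]
ee_rot: [-179.9, -0.1, 105.1]
force: [0.3, 0.3, -2.3]
gripper_width: 51.9
gripper_force: 20.0
```

Run:
```python
from h import *
st()
```

```text
{'time_s': 6.55, 'ee_pos': [493.99, 23.3, 199.01], 'ee_rot': [-179.86, -0.07, 105.05], 'force': [0.33, 0.29, -2.35], 'gripper_width': 51.91, 'gripper_force': 19.99, 'qpos': [1.34, 11.77, 101.06, 0.04, 67.32, -13.72]}
```

Request:
send_rows(targets=[[[0, 0, 0, -0.01, 0.15, 0, 1], [0, 0, 0, -0.01, 0.15, 0, 1], [0, 0, 0, -0.01, 0.15, 0, 1], [0, 0, 0, -0.01, 0.15, 0, 1], [0, 0, 0, -0.01, 0.15, 0, 1], [0, 0, 0, -0.01, 0.15, 0, 1], [0, 0, 0, -0.01, 0.15, 0, 1], [0, 0, 0, -0.01, 0.15, 0, 1], [0, 0, 0, -0.01, 0.15, 0, 1], [0, 0, 0, -0.01, 0.15, 0, 1], [0, 0, 0, 0, 0.1, 0, 1], [0, 0, 0, 0, 0.04, 0, 1]]])

```text
time_s: 7.75
ee_pos: [474.6, 350.6, 199.1]
ee_rot: [-179.9, 0.0, 105.2]
force: [0.2, -0.6, -0.5]
gripper_width: 51.2
gripper_force: 20.0
```

Request:
send_rows(targets=[[[0, 0, 0, 0, 0, -0.05, 1], [0, 0, 0, 0, 0, -0.1, 1], [0, 0, 0, 0, 0, -0.1, 1], [0, 0, 0, 0, 0, -0.1, 1], [0, 0, 0, 0, 0, -0.1, 1], [0, 0, 0, 0, 0, -0.1, 1], [0, 0, 0, 0, 0, -0.05, 1], [0, 0, 0, 0, 0, 0, 1]]])

```text
time_s: 8.55
ee_pos: [475.0, 347.0, 78.2]
ee_rot: [-179.8, 0.1, 105.0]
force: [-0.5, 0.8, -2.6]
gripper_width: 51.6
gripper_force: 20.0
```

Run:
```python
from h import *
st()
p,d=optics.grab_frame("scene"); cv2.imwrite("pics/s2.png",cv2.resize(p[100:320,130:360,::-1],None,fx=2.6,fy=2.6))
```

```text
{'time_s': 8.55, 'ee_pos': [475.02, 347.05, 78.17], 'ee_rot': [-179.77, 0.1, 104.95], 'force': [-0.47, 0.82, -2.63], 'gripper_width': 51.62, 'gripper_force': 19.99, 'qpos': [35.04, 26.15, 98.47, -0.02, 55.63, 20.1]}
```

View pics/s2.png

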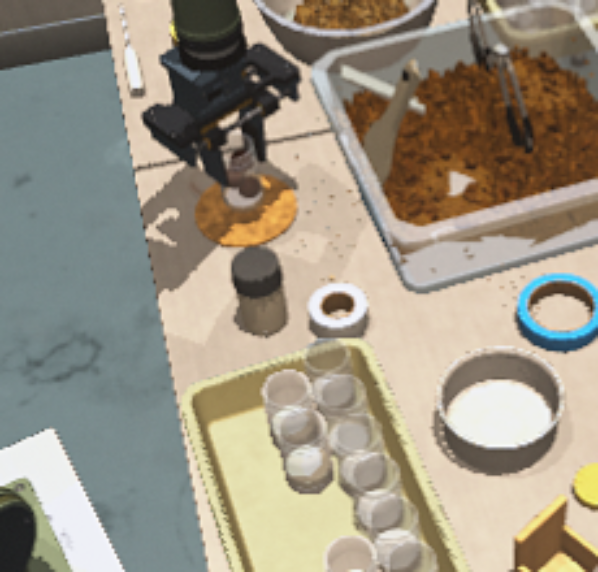

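The jar, with the chestnuts still in it, hangs over the middle of the mat at crop (243,190). I lower it gently.

Request:
send_rows(targets=[[[0, 0, 0, 0, 0, -0.03, 1], [0, 0, 0, 0, 0, -0.03, 1], [0, 0, 0, 0, 0, -0.02, 1], [0, 0, 0, 0, 0, -0.01, 1], [0, 0, 0, 0, 0, -0.005, 1], [0, 0, 0, 0, 0, 0, 1], [0, 0, 0, 0, 0, 0, 1]]])

```text
time_s: 9.3
ee_pos: [476.2, 349.0, 61.1]
ee_rot: [180.0, -0.0, 105.0]
force: [-0.1, -0.3, -1.9]
gripper_width: 51.4
gripper_force: 20.0
```

Request:
send_rows(targets=[[[0, 0, 0, 0, 0, -0.005, 1], [0, 0, 0, 0, 0, -0.005, 1], [0, 0, 0, 0, 0, 0, 1], [0, 0, 0, 0, 0, 0, 1]]])

```text
time_s: 9.7
ee_pos: [476.2, 349.0, 59.2]
ee_rot: [180.0, -0.0, 105.0]
force: [0.2, 0.5, -0.6]
gripper_width: 51.7
gripper_force: 20.0
```

Request:
send_rows(targets=[[[0, 0, 0, 0, 0, 0, 0.2], [0, 0, 0, 0, 0, 0, -0.3], [0, 0, 0, 0, 0, 0, -1], [0, 0, 0, 0, 0, 0, -1], [0, 0, 0, 0, 0, 0, -1], [0, 0, 0, 0, 0, 0.05, -1], [0, 0, 0, 0, 0, 0.1, -1], [0, 0, 0, 0, 0, 0.15, -1], [0, 0, 0, 0, 0, 0.2, -1], [0, 0, 0, 0, 0, 0.2, -1], [0, 0, 0, 0, 0, 0.2, -1], [0, 0, 0, 0, 0, 0, -1]]])

```text
time_s: 10.9
ee_pos: [478.6, 350.7, 246.4]
ee_rot: [179.3, -0.3, 105.0]
force: [0.9, 0.0, 0.4]
gripper_width: 91.3
gripper_force: 0.0
```

Run:
```python
from h import *
from scipy.optimize import least_squares
st()
s=env.state()
D=[([-67.494,18.312,89.639,0,72.044],[230.681,-526.716,213.976]),([-31.44,21.17,85.37,.1,73.41],[523.81,-306.11,213.67]),([-31.81,28.44,97.44,.03,54.05],[520.58,-309.21,60.19]),([1.34,11.77,101.06,.04,67.32],[493.99,23.3,199.01]),([35.04,26.15,98.47,-.02,55.63],[475.02,347.05,78.17]),(list(s["qpos"])[:5],list(s["ee_pos"]))]
def f(p,q):
    h,a1,L2,L3,e,LT,=p; q=np.radians(q)
    th=q[1]; A=np.array([np.sin(th),np.cos(th)]); ph=q[1]+q[2]; B=np.array([np.sin(ph),np.cos(ph)]); N=np.array([-np.cos(ph),np.sin(ph)])
    c=ph+q[4]; T=np.array([np.sin(c),np.cos(c)])
    return np.array([a1,h])+L2*A+L3*B+e*N+LT*T
r=least_squares(lambda p:np.concatenate([f(p,q)-[np.hypot(*x[:2]),x[2]] for q,x in D]+[0.001*(np.array(p)-[300,0,300,300,0,300])]),[300,0,300,300,0,300])
print(r.x.round(1),np.abs(r.fun[:12]).max())
for q,x in D: print(np.degrees(np.arctan2(x[1],x[0]))-q[0])
p,d=optics.grab_frame("scene"); cv2.imwrite("pics/s3.png",cv2.resize(p[100:320,130:360,::-1],None,fx=2.6,fy=2.6))
for c in("scene","top"):
  if c=="top": optics.grab_frame(c)
  for n,z in(("jar_mouth",97),("jar",4),("chestnut_1",30)):
    for q in optics.place_of(c,n):
        w=world(c,q["at"],z)
        if w[1]>250: print(c,n,q["conf"],w.round())
```

```text
{'time_s': 10.9, 'ee_pos': [478.64, 350.71, 246.41], 'ee_rot': [179.26, -0.28, 105.01], 'force': [0.93, 0.03, 0.43], 'gripper_width': 91.34, 'gripper_force': 0.0, 'qpos': [35.12, 18.55, 84.59, 0.0, 76.07, 20.11]}
[142.7   0.  591.6 417.1 -25.  338. ] 0.03760609365156142
1.145537843664897
1.1383570101957723
1.1008695049294381
1.360465571034082
1.111894674170216
1.1126945896010625
scene jar_mouth 0.64 [477. 338.  97.]
scene jar 0.56 [476. 360.   4.]
top jar_mouth 0.52 [473. 347.  97.]
top jar 0.64 [484. 334.   4.]
top jar 0.44 [495. 372.   4.]
top jar 0.43 [491. 365.   4.]
top chestnut_1 0.62 [490. 361.  30.]
top chestnut_1 0.5 [463. 342.  30.]
```

View pics/s3.png

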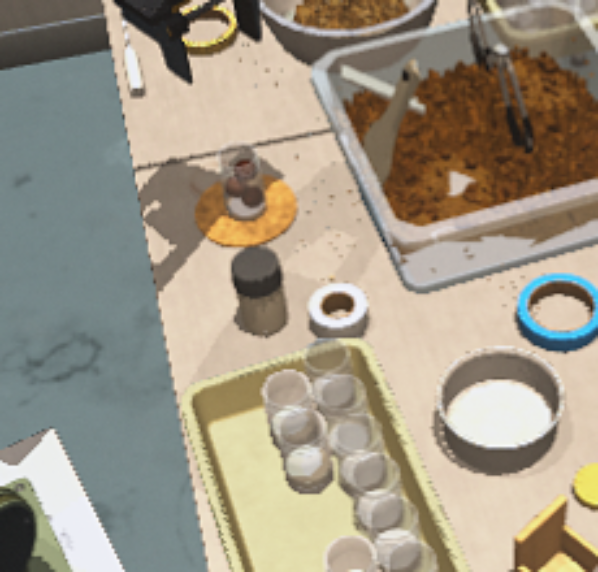

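The jar stands upright and full on the mat at crop (243,185), and the gripper is clear. Next I plan the side grasp and the pouring pose with the fitted kinematics.

```bash
cat > kin.py <<'E'
import numpy as np
from scipy.spatial.transform import Rotation as Ro
from scipy.optimize import least_squares
LO=np.array([-177.97,-48.28,12.27,-77.06,2.81,-146.56]);HI=np.array([177.97,115.42,149.76,257.06,150.46,146.56])
def fk(q):
    q=np.radians(q); ry=lambda a:Ro.from_euler('y',a); rz=lambda a:Ro.from_euler('z',a)
    R=rz(q[0]); p=R.apply([0,11.6,142.7]); R=R*ry(q[1]); p=p+R.apply([0,0,591.6]); el=p
    R=R*ry(q[2]); w=p+R.apply([25.,0,417.1]) # e along +x of forearm frame (= down when ph=90)
    R=R*rz(q[3])*ry(q[4])*rz(q[5]); return w+R.apply([0,0,338.]),R,el,w
# tool y at q=..: R maps tool frame
def ik(p,R,q0):
    def f(q):
        a,B,_,_=fk(q); return np.r_[(a-p)/10,(R*B.inv()).as_rotvec()*20]
    r=least_squares(f,np.clip(q0,LO+.5,HI-.5),bounds=(LO,HI),max_nfev=60); return r.x,np.abs(r.fun).max()
def graspR(al,de):
    al,de=np.radians([al,de]); z=np.array([np.cos(de)*np.cos(al),np.cos(de)*np.sin(al),-np.sin(de)])
    y=np.array([-np.sin(al),np.cos(al),0]); return Ro.from_matrix(np.c_[np.cross(y,z),y,z])
E
cat > plan.py <<'E'
from kin import *
from itertools import product
s=[35.12,18.55,84.59,0,76.07,20.11]; a,B,_,_=fk(s); print(a.round(1),B.as_euler('xyz',True).round(1),"measured 478.6 350.7 246.4 / 179.3 -.3 105")
P=np.load("P.npy").reshape(-1,3); P=P[np.isfinite(P[:,0])]
H=np.zeros((130,200)); 
ok=(P[:,0]>0)&(P[:,0]<1290)&(abs(P[:,1])<990)&(P[:,2]<260)&~((P[:,0]<300)&(P[:,2]>115))
np.maximum.at(H,((P[ok,0]//10).astype(int),((P[ok,1]+1000)//10).astype(int)),P[ok,2])
import cv2; H=cv2.dilate(H.astype(np.float32),np.ones((3,3)))
g=lambda *a:np.array(list(product(*a)),float)
hand=np.r_[g([-16,16],[-59,59],[0,-30,-60]),g([-38,0,38],[-89,-45,0,45,89],[-79,-120,-160]),g([-45,0,45],[-45,0,45],[-200,-260,-338])]
def clear(q):
    p,R,el,w=fk(q); X=p+R.apply(hand); fa=np.array([w+t*(el-w)-[0,0,60] for t in np.linspace(0,1,12)]); X=np.r_[X,fa]
    i=np.clip((X[:,0]//10).astype(int),0,129); j=np.clip(((X[:,1]+1000)//10).astype(int),0,199)
    h=np.where(X[:,0]>0,H[i,j],0); b=np.hypot(X[:,0],X[:,1])<120 # base column
    return (X[:,2]-h)[~b].min()
jar=np.array([476,349,4.]); rng=np.random.default_rng(0)
def solve(p,R):
    best=None
    for q4 in(-60,-20,30,90,150,200):
      for q6 in (-90,0,90):
        q,e=ik(p,R,[np.degrees(np.arctan2(p[1],p[0])),20,100,q4,60,q6])
        if e<.1:
            yield q
if __name__=="__main__":
    hg=55
    for al in(-20,0,20,40,80,100):
      for de in(10,25,40):
        seen=set()
        R=graspR(al,de)
        for fl in(0,1):
          R2=R*Ro.from_euler('z',180*fl,True); p=jar+[0,0,hg]+R2.apply([0,0,19.])
          for q in solve(p,R2):
            k=tuple((q/5).round()); 
            if k in seen: continue
            seen.add(k); c=clear(q)
            if c>3: print(al,de,fl,q.round(),"clr",round(c))
E
time python3 plan.py
```

```text
[478.7 350.8 246.4] [ 179.7    0.7 -165. ] measured 478.6 350.7 246.4 / 179.3 -.3 105
-20 40 0 [ 59.  33. 119. -76.  51. 142.] clr 23
-20 40 1 [ 59.  33. 119. -76.  51. -38.] clr 23
0 10 1 [ 63.  49. 136. 243.  83.   5.] clr 18
0 25 1 [ 60.  38. 134. 244.  61.  -8.] clr 22
0 40 1 [ 55.  29. 129. 255.  40. -28.] clr 20
20 10 1 [ 51.  54. 148. 211.  98.  11.] clr 18
20 25 1 [ 49.  38. 144. 208.  67.   1.] clr 25
20 40 1 [ 45.  27. 137. 214.  35. -12.] clr 23
40 40 1 [ 32.  26. 139. 169.  35.   4.] clr 13
80 40 0 [  13.   30.  125.   90.   45. -147.] clr 24
80 40 1 [ 13.  30. 125.  90.  45.  33.] clr 23
real	0m13.631s
user	0m13.897s
sys	0m0.142s
```

```bash
sed -i "s/rz(q\[5\]); return/rz(q[5]+np.pi\/2); return/" kin.py
cat > plan2.py <<'E'
from plan import *
def uniq(p,R):
    seen=set()
    for q in solve(p,R):
        k=tuple((q/5).round())
        if k not in seen and clear(q)>5: seen.add(k); yield q
hg=55; pot=np.array([573,-105,0.])
out=[]
for al,de in((0,12),(0,25),(20,15),(20,25),(80,32),(80,40),(95,35)):
  for fl in(0,1):
    R=graspR(al,de)*Ro.from_euler('z',180*fl,True); G=list(uniq(jar+[0,0,hg]+R.apply([0,0,19.]),R))
    if not G: continue
    print("grasp",al,de,fl,[ (g.round().astype(int).tolist(),round(clear(g))) for g in G],flush=True)
    for az in range(0,360,30):      # azimuth toward which mouth tips
      for roll in range(0,360,30):  # turn of jar about own axis beforehand
        W=Ro.from_euler('z',az,True)*Ro.from_euler('y',130,True)*Ro.from_euler('z',roll-az,True)
        a=W.apply([0,0,1]); R2=W*R
        m=pot+[0,0,82]-a*0-np.r_[a[:2]*10,0]; p=m-a*(93-hg)+R2.apply([0,0,19.])
        for g in G:
            q,e=ik(p,R2,np.r_[np.degrees(np.arctan2(p[1],p[0])),g[1:]])
            if e<.1:
                c=clear(q)
                if c>10: out.append((np.abs(q-g)[3:].max(),al,de,fl,az,roll,round(c),q.round().astype(int).tolist(),np.abs(q-np.clip(q,LO+5,HI-5)).max().round()))
out.sort(key=lambda o:o[0])
for o in out[:30]: print(*o)
E
time python3 plan2.py
```

```text
[478.7 350.8 246.4] [179.3  -0.3 105. ] measured 478.6 350.7 246.4 / 179.3 -.3 105
grasp 0 12 0 [([63, 48, 136, 242, 80, 94], 20)]
grasp 0 12 1 [([63, 48, 136, 242, 80, -86], 20)]
grasp 0 25 0 [([60, 38, 134, 244, 61, 82], 22)]
grasp 0 25 1 [([60, 38, 134, 244, 61, -98], 22)]
grasp 20 15 0 [([50, 48, 147, 209, 88, 98], 24)]
grasp 20 15 1 [([50, 48, 147, 209, 88, -82], 24)]
grasp 20 25 0 [([49, 38, 144, 208, 67, 91], 25)]
grasp 20 25 1 [([49, 38, 144, 208, 67, -89], 25)]
grasp 80 32 0 [([9, 34, 128, 97, 54, 111], 10)]
grasp 80 32 1 [([9, 34, 128, 97, 54, -69], 10)]
grasp 80 40 0 [([13, 30, 125, 90, 45, 123], 23)]
grasp 80 40 1 [([13, 30, 125, 90, 45, -57], 23)]
152.46871014020994 80 32 1 0 270 15 [-5, 58, 65, -16, 128, 84] 0.0
152.6059905753794 0 12 1 150 150 15 [-1, 23, 132, 227, 31, 66] 0.0
165.5166881465413 80 32 1 330 270 10 [-24, 57, 71, 28, 122, 97] 0.0
174.541619311305 80 32 1 330 240 12 [-14, 59, 63, 9, 130, 106] 0.0
175.72058306799084 20 15 1 150 120 13 [-8, 23, 136, 194, 36, 93] 0.0
175.72710960026626 80 32 0 210 120 17 [-38, 38, 125, 97, 70, -65] 0.0
180.61863333015881 0 25
[... 912 characters left out ...]
0 12 [-23, 53, 72, 28, 115, 123] 0.0
212.28232799881462 20 25 1 210 180 16 [-37, 34, 123, 92, 63, 123] 0.0
215.77491892133042 0 12 1 210 210 17 [-30, 26, 125, 93, 43, 129] 0.0
216.08978525558928 0 12 1 270 270 15 [-30, 38, 95, 43, 82, 130] 0.0
217.27014593421268 20 15 1 270 240 11 [-28, 43, 87, 39, 92, 135] 0.0
219.39008495403306 20 15 1 210 180 14 [-34, 30, 120, 82, 54, 137] 0.0
220.14155235806416 0 25 1 240 240 19 [-37, 37, 112, 71, 72, 122] 0.0
220.42662352447883 0 12 1 240 240 17 [-33, 32, 110, 62, 63, 134] 0.0
220.88707277833774 20 25 1 270 240 12 [-31, 47, 87, 44, 98, 132] 0.0
222.34250277866775 0 25 1 270 270 21 [-33, 44, 93, 50, 91, 124] 0.0
real	0m32.806s
user	0m33.266s
sys	0m0.084s
```

```bash
cat > plan3.py <<'E'
from plan import *
pot=np.array([573,-105,0.]); out=[]
for hg in(48,55):
 for al,de in((75,32),(80,32),(80,38),(88,32),(88,38)):
  R=graspR(al,de); G=ik(jar+[0,0,hg]+R.apply([0,0,19.]),R,[9,34,128,97,54,111])
  if G[1]>.1: continue
  g=G[0]; cg=clear(g)
  for tau in(125,135):
   for az in range(180,260,15):
    for roll in range(75,180,15):
        W=Ro.from_euler('z',az,True)*Ro.from_euler('y',tau,True)*Ro.from_euler('z',roll-az,True)
        a=W.apply([0,0,1]); R2=W*R; h=a*[1,1,0]/np.linalg.norm(a[:2])
        m=pot+[0,0,85]-h*12; p=m-a*(93-hg)+R2.apply([0,0,19.])
        q,e=ik(p,R2,[-38,38,125,97,70,-65])
        if e<.1 and clear(q)>12: out.append((min(clear(q),cg).round(),hg,al,de,tau,az,roll,round(cg),round(clear(q)),g.round().astype(int).tolist(),q.round().astype(int).tolist()))
out.sort(key=lambda o:-o[0])
for o in out[:14]: print(*o)
E
python3 plan3.py
```

```text
[478.7 350.8 246.4] [179.3  -0.3 105. ] measured 478.6 350.7 246.4 / 179.3 -.3 105
21.0 55 80 38 125 225 135 24 21 [12, 31, 126, 92, 47, 119] [-39, 41, 116, 82, 76, -58]
17.0 48 80 38 125 180 90 17 17 [12, 32, 126, 93, 47, 118] [-27, 36, 140, 144, 71, -79]
17.0 48 80 38 125 195 105 17 21 [12, 32, 126, 93, 47, 118] [-34, 37, 133, 120, 69, -73]
17.0 48 80 38 125 210 120 17 21 [12, 32, 126, 93, 47, 118] [-37, 38, 125, 99, 70, -64]
17.0 48 80 38 125 225 135 17 26 [12, 32, 126, 93, 47, 118] [-38, 40, 116, 82, 75, -57]
17.0 48 80 38 125 240 150 17 23 [12, 32, 126, 93, 47, 118] [-37, 43, 106, 69, 83, -52]
17.0 48 80 38 125 240 165 17 21 [12, 32, 126, 93, 47, 118] [-38, 40, 116, 80, 76, -69]
17.0 48 80 38 125 255 165 17 21 [12, 32, 126, 93, 47, 118] [-34, 46, 97, 58, 92, -49]
17.0 55 80 38 125 195 105 24 17 [12, 31, 126, 92, 47, 119] [-34, 37, 134, 120, 69, -74]
17.0 55 80 38 125 210 120 24 17 [12, 31, 126, 92, 47, 119] [-38, 39, 125, 99, 70, -65]
17.0 55 80 38 125 240 165 24 17 [12, 31, 126, 92, 47, 119] [-38, 41, 116, 79, 76, -70]
17.0 55 80 38 125 255 165 24 17 [12, 31, 126, 92, 47, 119] [-35, 47, 97, 58, 92, -50]
14.0 48 80 38 125 180 105 17 14 [12, 32, 126, 93, 47, 118] [-17, 36, 143, 167, 73, -94]
10.0 55 80 32 125 180 90 10 12 [9, 34, 128, 97, 54, 111] [-27, 32, 138, 141, 60, -75]
```

```bash
cat > plan4.py <<'E'
from plan import *
hg=55; Rg=graspR(80,38); pot=np.array([573,-105,0.])
W=Ro.from_euler('z',225,True)*Ro.from_euler('y',125,True)*Ro.from_euler('z',-90,True); Rp=W*Rg
gp=jar+[0,0,hg]+Rg.apply([0,0,19.])
def seg(p0,R0,p1,rv,n,q,name,pf=None):
    print("==",name,"from",np.round(p0,1),"to",np.round(p1,1) if p1 is not None else "","rotvec deg",np.degrees(rv).round(1),"rows>=",np.degrees(np.linalg.norm(rv))/8.59)
    for i in range(1,n+1):
        t=i/n; R=Ro.from_rotvec(rv*t)*R0; p=pf(R,t) if pf else p0+(p1-p0)*t
        qn,e=ik(p,R,q); a=(R*Rg.inv()).apply([0,0,1])
        print(i,p.round(),qn.round().astype(int),"dq",np.abs(qn-q).max().round(),"err",round(e,2),"clr",clear(qn).round(),"tilt",np.degrees(np.arccos(a[2])).round(),a.round(2)); q=qn
    return p,R,q
if __name__=="__main__":
    R0=Ro.from_euler('xyz',[180,0,105],True); q=np.array([35.1,18.5,84.6,0,76,20.1]); p0=np.array([476.2,349,249.2])
    pre=gp-Rg.apply([0,0,130.])
    p,R,q=seg(p0,R0,pre,(Rg*R0.inv()).as_rotvec(),10,q,"pre")
    p,R,q=seg(p,R,gp,np.zeros(3),3,q,"in")
    p,R,q=seg(p,R,gp+[0,0,135],np.zeros(3),3,q,"lift")
    rz=np.radians([0,0,-51]); Rt=Ro.from_rotvec(rz)*Rg
    def at(R,zm,k=12):
        a=(R*Rg.inv()).apply([0,0,1]); h=a[:2]*min(1,k/max(1e-6,np.linalg.norm(a[:2])))*(1 if np.linalg.norm(a[:2])>.2 else 0)
        tau=np.arccos(np.clip(a[2],-1,1)); zm=max(85,72+93*np.cos(tau)+26*np.sin(tau))if zm is None else zm
        h=a[:2]*k
        return np.r_[pot[:2]-h,zm]-a*(93-hg)+R.apply([0,0,19.])
    p,R,q=seg(p,R,at(Rt,228),rz,8,q,"transport")
    p,R,q=seg(p,R,at(Rt,168),np.zeros(3),2,q,"down")
    rv=(Rp*Rt.inv()).as_rotvec(); th=np.linalg.norm(rv)
    if np.dot(rv,Rt.apply([0,0,1]))>0: print("flip"); rv=rv*(1-2*np.pi/th)
    seg(p,R,None,rv,22,q,"pour",lambda R,t:at(R,None))
E
python3 plan4.py
```

```text
[478.7 350.8 246.4] [179.3  -0.3 105. ] measured 478.6 350.7 246.4 / 179.3 -.3 105
== pre from [476.2 349.  249.2] to [460.8 262.9 127.3] rotvec deg [  3.1 -70.4 141. ] rows>= 18.342831284220505
1 [475. 340. 237.] [36 15 91 -3 67  8] dq 12.0 err 0.0 clr 215.0 tilt 50.0 [ 0.31 -0.7   0.64]
2 [473. 332. 225.] [37 12 99 -6 57 -4] dq 12.0 err 0.0 clr 198.0 tilt 47.0 [ 0.39 -0.62  0.68]
3 [472. 323. 213.] [ 36   8 106  -6  45 -19] dq 15.0 err 0.0 clr 184.0 tilt 43.0 [ 0.44 -0.52  0.73]
4 [470. 315. 200.] [ 33   6 114  -2  33 -38] dq 20.0 err 0.0 clr 157.0 tilt 38.0 [ 0.46 -0.41  0.78]
5 [469. 306. 188.] [ 29   5 120  14  23 -71] dq 32.0 err 0.0 clr 102.0 tilt 33.0 [ 0.45 -0.3   0.84]
6 [467. 297. 176.] [  22    5  125   48   20 -123] dq 52.0 err 0.0 clr 80.0 tilt 27.0 [ 0.41 -0.2   0.89]
7 [465. 289. 164.] [  18    6  126   56   25 -147] dq 24.0 err 1.28 clr 80.0 tilt 21.0 [ 0.33 -0.11  0.94]
8 [464. 280. 152.] [  19    7  123   44   29 -147] dq 12.0 err 4.02 clr 104.0 tilt 14.0 [ 0.24 -0.05  0.97]
9 [462. 271. 140.] [  21    8  121   33   29 -147] dq 11.0 err 6.88 clr 106.0 tilt 7.0 [ 0.
[... 4121 characters left out ...]
18.0 [-0.87 -0.18 -0.47]
19 [626. -77. 100.] [  -1   14  123  -77    3 -147] dq 1.0 err 19.88 clr 42.0 tilt 121.0 [-0.81 -0.28 -0.52]
20 [622. -72. 101.] [   0   14  123  -77    3 -147] dq 1.0 err 21.55 clr 45.0 tilt 123.0 [-0.74 -0.38 -0.55]
21 [618. -67. 102.] [   1   13  124  -77    3 -147] dq 1.0 err 23.2 clr 43.0 tilt 125.0 [-0.66 -0.48 -0.57]
22 [613. -61. 101.] [   2   12  125  -77    3 -147] dq 1.0 err 24.81 clr 45.0 tilt 125.0 [-0.58 -0.58 -0.57]plan4.py:10: RuntimeWarning: invalid value encountered in arccos
  print(i,p.round(),qn.round().astype(int),"dq",np.abs(qn-q).max().round(),"err",round(e,2),"clr",clear(qn).round(),"tilt",np.degrees(np.arccos(a[2])).round(),a.round(2)); q=qn
```

```bash
cat > rows.py <<'E'
from plan import *
hg=55; Rg=graspR(80,38); pot=np.array([573,-105,0.]); gp=jar+[0,0,hg]+Rg.apply([0,0,19.])
def rows(path,grip,dec=3):
    out=[]; p,R=path[0]
    for P1,R1 in path[1:]:
        rv=np.degrees((R1*R.inv()).as_rotvec())/90; d=(P1-p)/200
        r=np.r_[rv,d].round(dec); out.append(r.tolist()+[grip])
        R=Ro.from_rotvec(np.radians(r[:3]*90))*R; p=p+r[3:6]*200
    m=max(np.linalg.norm(np.array(o[:3])*90) for o in out); print(len(out),"rows maxrot",m.round(1),"maxshift",max(np.linalg.norm(o[3:6]) for o in out)*200)
    for i in range(0,len(out),12): print("[["+", ".join("["+", ".join(f"{v:g}" for v in o)+"]" for o in out[i:i+12])+"]]")
    print("end",p.round(1),R.as_euler('xyz',True).round(1))
E
cat > p5.py <<'E'
from rows import *
from workcell import env
q0=np.array(env.state()["qpos"]); p0=np.array([476.2,349,249.2]); R0=Ro.from_euler('xyz',[180,0,105],True); q0,_=ik(p0,R0,q0)
pre=gp-Rg.apply([0,0,130.])
q1,e=ik(pre,Rg,[12,31,126,92,47,119]); print(q0.round(),q1.round(),e,"pre",pre.round(1),Rg.as_euler('xyz',True),"grasp",gp.round(1))
n=17; path=[(p0,R0)]
for i in range(1,n+1):
    q=q0+(q1-q0)*i/n; a,B,_,_=fk(q); path.append((a,B)); print(a.round(),clear(q).round(),end="; ")
rows(path,-1)
E
python3 p5.py
```

```text
[478.7 350.8 246.4] [179.3  -0.3 105. ] measured 478.6 350.7 246.4 / 179.3 -.3 105
[35. 19. 84. -0. 77. 20.] [ -2.  20. 126.  73.  55. 132.] 4.092726157978177e-13 pre [460.8 262.9 127.3] [ 180.   52. -100.] grasp [478.6 363.7  47.3]
[466. 345. 232.] 216.0; [456. 342. 217.] 194.0; [447. 339. 203.] 178.0; [439. 337. 192.] 161.0; [432. 336. 183.] 147.0; [426. 334. 175.] 137.0; [423. 333. 168.] 126.0; [421. 331. 162.] 81.0; [421. 329. 158.] 76.0; [422. 326. 154.] 62.0; [425. 322. 150.] 44.0; [429. 316. 147.] 35.0; [434. 309. 144.] 32.0; [441. 301. 140.] 34.0; [447. 290. 137.] 42.0; [454. 277. 132.] 40.0; [461. 263. 127.] 39.0; 17 rows maxrot 12.9 maxshift 20.662042493422568
[[[0.028, 0.039, -0.109, -0.052, -0.02, -0.087, -1], [0.025, 0.041, -0.112, -0.05, -0.016, -0.076, -1], [0.022, 0.044, -0.114, -0.046, -0.013, -0.066, -1], [0.018, 0.046, -0.115, -0.04, -0.01, -0.056, -1], [0.016, 0.049, -0.117, -0.034, -0.007, -0.048, -1], [0.014, 0.053, -0.119, -0.027, -0.007, -0.04, -1], [0.013, 0.055, -0.118, -0.018, -0.007, -0.033, -1], [0.011, 0.059, -0.12, -0.01, -0.008, -0.028, -1], [0.01, 0.062, -0.119, -0.001, -0.012, -0.023, -1], [0.011, 0.065, -0.119, 0.007, -0.015, -0.02, -1], [0.011, 0.068, -0.119, 0.014, -0.021, -0.017, -1], [0.012, 0.072, -0.118, 0.021, -0.027, -0.016, -1]]]
[[[0.013, 0.073, -0.118, 0.027, -0.036, -0.017, -1], [0.015, 0.076, -0.118, 0.031, -0.043, -0.017, -1], [0.018, 0.078, -0.117, 0.034, -0.054, -0.019, -1], [0.021, 0.08, -0.117, 0.034, -0.062, -0.022, -1], [0.023, 0.08, -0.116, 0.033, -0.073, -0.024, -1]]]
end [460.8 262.8 127.4] [ 180.   52. -100.]
```

```bash
sed -i 's/n=17/n=27/' p5.py; python3 p5.py | grep -v clear | tail -6
```

```text
[35. 19. 84. -0. 77. 20.] [ -2.  20. 126.  73.  55. 132.] 4.092726157978177e-13 pre [460.8 262.9 127.3] [ 180.   52. -100.] grasp [478.6 363.7  47.3]
[470. 346. 238.] 224.0; [463. 344. 228.] 211.0; [457. 342. 218.] 196.0; [451. 340. 210.] 186.0; [445. 339. 202.] 175.0; [440. 338. 195.] 164.0; [436. 337. 188.] 155.0; [432. 336. 182.] 146.0; [428. 335. 177.] 141.0; [425. 334. 172.] 134.0; [423. 333. 168.] 127.0; [421. 332. 165.] 121.0; [421. 331. 162.] 80.0; [420. 330. 159.] 76.0; [421. 328. 156.] 75.0; [422. 326. 154.] 61.0; [424. 323. 151.] 53.0; [426. 320. 149.] 39.0; [429. 317. 147.] 35.0; [432. 312. 145.] 33.0; [436. 307. 143.] 32.0; [440. 302. 141.] 34.0; [444. 296. 139.] 34.0; [448. 289. 136.] 42.0; [452. 281. 133.] 41.0; [457. 272. 131.] 40.0; [461. 263. 127.] 39.0; 27 rows maxrot 8.2 maxshift 13.257450735341243
[[[0.018, 0.024, -0.068, -0.033, -0.013, -0.056, -1], [0.017, 0.025, -0.07, -0.032, -0.012, -0.051, -1], [0.015, 0.027, -0.07, -0.031, -0.01, -0.048, -1], [0.015, 0.027, -0.071, -0.03, -0.008, -0.043, -1], [0.013, 0.028, -0.073, -0.028, -0.008, -0.04, -1], [0.011, 0.029
[... 453 characters left out ...]
 [0.006, 0.041, -0.075, 0.003, -0.009, -0.013, -1], [0.007, 0.041, -0.075, 0.005, -0.01, -0.012, -1], [0.007, 0.043, -0.075, 0.009, -0.013, -0.011, -1], [0.007, 0.044, -0.074, 0.011, -0.015, -0.011, -1], [0.008, 0.045, -0.075, 0.014, -0.018, -0.01, -1], [0.008, 0.046, -0.074, 0.017, -0.021, -0.01, -1], [0.009, 0.047, -0.074, 0.018, -0.025, -0.01, -1], [0.01, 0.048, -0.074, 0.02, -0.027, -0.011, -1], [0.01, 0.049, -0.074, 0.02, -0.032, -0.012, -1], [0.012, 0.049, -0.074, 0.022, -0.035, -0.012, -1]]]
[[[0.013, 0.05, -0.073, 0.021, -0.039, -0.014, -1], [0.014, 0.051, -0.074, 0.022, -0.043, -0.014, -1], [0.015, 0.05, -0.073, 0.02, -0.047, -0.016, -1]]]
end [460.8 262.8 127.4] [-180.   52. -100.]
```

Request:
send_rows(targets=[[[0.018, 0.024, -0.068, -0.033, -0.013, 0.05, -1], [0.017, 0.025, -0.07, -0.032, -0.012, 0.05, -1], [0.015, 0.027, -0.07, -0.031, -0.01, -0.008, -1], [0.015, 0.027, -0.071, -0.03, -0.008, -0.043, -1], [0.013, 0.028, -0.073, -0.028, -0.008, -0.04, -1], [0.011, 0.029, -0.072, -0.026, -0.006, -0.035, -1], [0.011, 0.03, -0.074, -0.023, -0.005, -0.033, -1], [0.01, 0.031, -0.074, -0.02, -0.005, -0.029, -1], [0.009, 0.033, -0.074, -0.018, -0.004, -0.025, -1], [0.008, 0.034, -0.075, -0.014, -0.004, -0.024, -1], [0.008, 0.035, -0.074, -0.011, -0.004, -0.02, -1], [0.007, 0.037, -0.075, -0.008, -0.005, -0.018, -1]]])

```text
time_s: 12.5
ee_pos: [421.0, 331.8, 203.1]
ee_rot: [-150.0, 2.8, 24.2]
force: [-0.3, -0.4, 0.3]
gripper_width: 91.0
gripper_force: 0.0
```

Run:
```python
from h import *
from kin import *
st(); q=env.state()["qpos"]; a,B,_,_=fk(q); print(a.round(1),B.as_euler('xyz',True).round(1))
```

```text
{'time_s': 12.5, 'ee_pos': [421.0, 331.85, 203.08], 'ee_rot': [-149.96, 2.84, 24.24], 'force': [-0.32, -0.43, 0.29], 'gripper_width': 91.03, 'gripper_force': 0.0, 'qpos': [18.91, 17.28, 99.76, 31.38, 71.71, 73.04]}
[420.5 333.  203.4] [-150.     2.8   24.2]
```

The model agrees with the arm to within 1–2 mm, so I continue along the path.

Request:
send_rows(targets=[[[0.007, 0.037, -0.076, -0.004, -0.006, -0.016, -1], [0.007, 0.039, -0.075, -0.001, -0.007, -0.015, -1], [0.006, 0.041, -0.075, 0.003, -0.009, -0.013, -1], [0.007, 0.041, -0.075, 0.005, -0.01, -0.012, -1], [0.007, 0.043, -0.075, 0.009, -0.013, -0.011, -1], [0.007, 0.044, -0.074, 0.011, -0.015, -0.011, -1], [0.008, 0.045, -0.075, 0.014, -0.018, -0.01, -1], [0.008, 0.046, -0.074, 0.017, -0.021, -0.01, -1], [0.009, 0.047, -0.074, 0.018, -0.025, -0.01, -1], [0.01, 0.048, -0.074, 0.02, -0.027, -0.011, -1], [0.01, 0.049, -0.074, 0.02, -0.032, -0.012, -1], [0.012, 0.049, -0.074, 0.022, -0.035, -0.012, -1]]])

```text
time_s: 13.7
ee_pos: [448.1, 288.1, 174.7]
ee_rot: [-160.4, 46.6, -65.5]
force: [1.0, -0.4, 0.1]
gripper_width: 91.1
gripper_force: 0.0
```

Request:
send_rows(targets=[[[0.013, 0.05, -0.073, 0.021, -0.039, -0.014, -1], [0.014, 0.051, -0.074, 0.022, -0.043, -0.014, -1], [0.015, 0.05, -0.073, 0.02, -0.047, -0.016, -1], [0, 0, 0, 0, 0, 0, -1], [0, 0, 0, 0, 0, 0, -1], [0, 0, 0, 0, 0, 0, -1]]])

```text
time_s: 14.3
ee_pos: [461.0, 263.0, 166.8]
ee_rot: [-179.8, 52.0, -99.7]
force: [0.3, -0.0, -0.1]
gripper_width: 91.5
gripper_force: 0.0
```

Run:
```python
from h import *
from rows import *
st(); s=env.state(); q=s["qpos"]; a,B,_,_=fk(q); print(a.round(1),B.as_euler('xyz',True).round(1))
R=Ro.from_euler('xyz',s["ee_rot"],True); print("rot corr /90:",((Rg*R.inv()).as_rotvec(True)/90).round(4),"grasp-now",(gp-s["ee_pos"]).round(1), clear(q))
p,d=optics.grab_frame("scene"); cv2.imwrite("pics/s4.png",cv2.resize(p[80:320,130:400,::-1],None,fx=2.4,fy=2.4))
```

```text
[478.7 350.8 246.4] [179.3  -0.3 105. ] measured 478.6 350.7 246.4 / 179.3 -.3 105
{'time_s': 14.3, 'ee_pos': [461.0, 262.97, 166.77], 'ee_rot': [-179.8, 52.03, -99.73], 'force': [0.3, -0.0, -0.13], 'gripper_width': 91.51, 'gripper_force': 0.0, 'qpos': [-1.26, 16.25, 123.64, 68.62, 56.8, 139.4]}
[461.5 264.9 167.6] [-179.8   52.   -99.7]
rot corr /90: [-0.      0.0014 -0.0013] grasp-now [  17.6  100.8 -119.5] 79.28020121965943
```

View pics/s4.png

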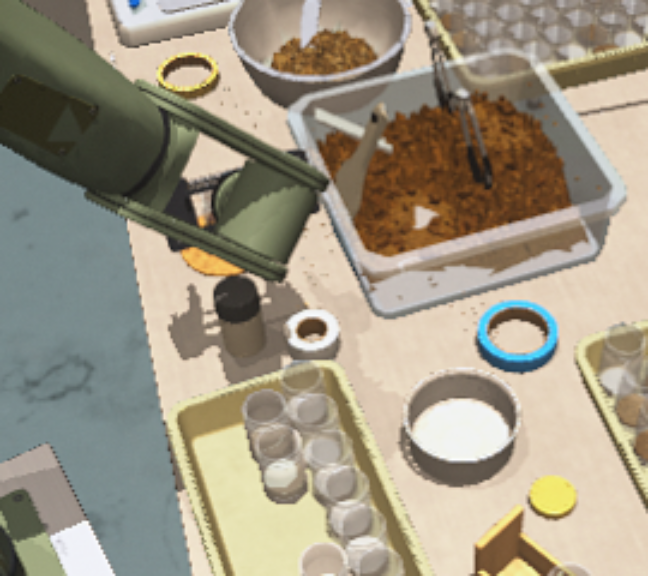

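The hand is tilted behind the mat at crop (215,200). It is clear of the shaker at (240,315). I go in along the tool axis.

Request:
send_rows(targets=[[[0, 0, 0, 0, 0, -0.1, -1], [0, 0, 0, 0, 0, -0.1, -1], [0, 0, 0, 0.009, 0.05, -0.04, -1], [0, 0, 0, 0.009, 0.05, -0.04, -1], [0, 0, 0, 0.009, 0.05, -0.04, -1], [0, 0, 0, 0.009, 0.05, -0.04, -1], [0, 0, 0, 0.009, 0.05, -0.04, -1], [0, 0, 0, 0.009, 0.05, -0.04, -1], [0, 0, 0, 0, 0, 0, -1]]])

```text
time_s: 15.25
ee_pos: [471.2, 323.8, 77.9]
ee_rot: [-180.0, 52.0, -99.8]
force: [0.1, 0.1, 0.2]
gripper_width: 91.3
gripper_force: 0.0
```

Request:
send_rows(targets=[[[0, 0, 0, 0.009, 0.05, -0.04, -1], [0, 0, 0, 0.009, 0.05, -0.04, -1], [0, 0, 0, 0.009, 0.05, -0.04, -1], [0, 0, 0, 0.009, 0.055, -0.04, -1], [0, 0, 0, 0, 0, 0, -1], [0, 0, 0, 0, 0, 0, -1]]])

```text
time_s: 15.85
ee_pos: [478.7, 363.7, 46.9]
ee_rot: [-179.9, 52.0, -99.9]
force: [-0.5, -0.2, 0.6]
gripper_width: 91.1
gripper_force: 0.0
```

Run:
```python
from h import *
from rows import *
st(); s=env.state(); print("left",(gp-s["ee_pos"]).round(1))
```

```text
[478.7 350.8 246.4] [179.3  -0.3 105. ] measured 478.6 350.7 246.4 / 179.3 -.3 105
{'time_s': 15.85, 'ee_pos': [478.69, 363.66, 46.9], 'ee_rot': [-179.91, 52.04, -99.89], 'force': [-0.5, -0.17, 0.55], 'gripper_width': 91.07, 'gripper_force': 0.0, 'qpos': [11.91, 31.06, 126.0, 92.44, 47.06, 119.53]}
left [-0.1  0.1  0.4]
```

Request:
send_rows(targets=[[[0, 0, 0, 0, 0, 0, -0.4], [0, 0, 0, 0, 0, 0, -0.1], [0, 0, 0, 0, 0, 0, 0.2], [0, 0, 0, 0, 0, 0, 1], [0, 0, 0, 0, 0, 0, 1], [0, 0, 0, 0, 0, 0, 1], [0, 0, 0, 0, 0, 0, 1], [0, 0, 0, 0, 0, 0, 1]]], grip_force=30)

```text
time_s: 16.65
ee_pos: [479.3, 363.6, 46.9]
ee_rot: [-179.9, 52.0, -99.9]
force: [2.0, -1.4, 2.1]
gripper_width: 51.8
gripper_force: 30.0
```

Request:
send_rows(targets=[[[0, 0, 0, 0, 0, 0.03, 1], [0, 0, 0, 0, 0, 0.06, 1], [0, 0, 0, 0, 0, 0.1, 1], [0, 0, 0, 0, 0, 0.1, 1], [0, 0, 0, 0, 0, 0.1, 1], [0, 0, 0, 0, 0, 0.1, 1], [0, 0, 0, 0, 0, 0.1, 1], [0, 0, 0, 0, 0, 0.06, 1], [0, 0, 0, 0, 0, 0.03, 1], [0, 0, 0, 0, 0, 0, 1]]])

```text
time_s: 17.65
ee_pos: [477.1, 362.9, 179.6]
ee_rot: [-179.8, 52.2, -99.8]
force: [0.2, 0.2, -3.5]
gripper_width: 51.7
gripper_force: 30.0
```

```bash
cat > p6.py <<'E'
from rows import *
from workcell import env
s=env.state(); print({k:np.round(s[k],1).tolist() for k in("time_s","ee_pos","ee_rot","force","gripper_width","qpos")})
q0=np.array(s["qpos"]); p0=np.array(s["ee_pos"]); R0=Rg
def at(R,zm,k=12):
    a=(R*Rg.inv()).apply([0,0,1]); tau=np.arccos(np.clip(a[2],-1,1))
    zm=max(85,72+93*np.cos(tau)+26*np.sin(tau)) if zm is None else zm
    return np.r_[pot[:2]-a[:2]*k,zm]-a*(93-hg)+R.apply([0,0,19.])
Rt=Ro.from_euler('z',-51,True)*Rg; pt=at(Rt,228)
n=16; path=[(p0,R0)]; q=q0
for i in range(1,n+1):
    t=i/n; t=t*t*(3-2*t)*.5+t*.5; R=Ro.from_euler('z',-51*t,True)*Rg; p=p0+(pt-p0)*t; qn,e=ik(p,R,q); assert e<.1; print(p.round(),clear(qn).round(),np.abs(qn-q).max().round(1),end="; "); q=qn; path.append((p,R))
print(q.round()); rows(path,1)
W=Ro.from_euler('z',225,True)*Ro.from_euler('y',128,True)*Ro.from_euler('z',-90,True); Rp=W*Rg
q1,e=ik(at(Rp,None),Rp,[-39,41,116,82,76,-58]); print("pour",q1.round(),e)
pd=at(Rt,168); qd,e=ik(pd,Rt,q); print("down to",pd.round(1),qd.round(),e,clear(qd).round())
n=26; path=[(pd,Rt)]; qq=qd
for i in range(1,n+1):
    R=fk(qd+(q1-qd)*i/n)[1]; p=at(R,None); qn,e=ik(p,R,qq); a=(R*Rg.inv()).apply([0,0,1])
    print(p.round(),"dq",np.abs(qn-qq).max().round(1),"e",round(e,2),"clr",clear(qn).round(),"tilt",np.degrees(np.arccos(a[2])).round(),a.round(2)); qq=qn; path.append((p,R))
rows(path,1)
E
python3 p6.py
```

```text
[478.7 350.8 246.4] [179.3  -0.3 105. ] measured 478.6 350.7 246.4 / 179.3 -.3 105
{'time_s': 17.6, 'ee_pos': [477.1, 362.9, 179.6], 'ee_rot': [-179.8, 52.2, -99.8], 'force': [0.2, 0.2, -3.5], 'gripper_width': 51.7, 'qpos': [11.8, 17.1, 119.5, 74.3, 49.6, 146.6]}
[481. 346. 180.] 143.0 2.0; [486. 324. 179.] 129.0 2.4; [492. 298. 179.] 82.0 2.9; [499. 269. 179.] 73.0 3.3; [507. 237. 179.] 57.0 3.7; [515. 204. 179.] 41.0 3.9; [523. 168. 179.] 40.0 4.0; [532. 133. 179.] 42.0 3.9; [540.  97. 179.] 119.0 3.8; [548.  61. 179.] 94.0 3.5; [556.  28. 179.] 94.0 3.1; [564.  -4. 179.] 92.0 2.7; [571. -33. 178.] 91.0 2.3; [577. -59. 178.] 94.0 1.9; [582. -81. 178.] 100.0 1.5; [586. -98. 178.] 101.0 1.1; [-34.  16. 122.  78.  46. 146.]
16 rows maxrot 4.0 maxshift 36.96701232179847
[[[-0, 0, -0.021, 0.02, -0.085, -0, 1], [-0, 0, -0.027, 0.026, -0.108, -0.001, 1], [0, -0, -0.031, 0.03, -0.129, 0, 1], [0, -0, -0.036, 0.035, -0.146, -0, 1], [0, -0, -0.039, 0.037, -0.159, -0.001, 1], [0, -0, -0.042, 0.04, -0.169, -0, 1], [0, -0, -0.043, 0.042, -0.176, -0.001, 1], [0, -0, -0.044, 0.042, -0.18, -0, 1], 
[... 3046 characters left out ...]
8, 1], [-0.04, -0.054, 0.043, 0.01, 0.012, -0.02, 1], [-0.04, -0.055, 0.042, 0.006, 0.014, -0.021, 1], [-0.039, -0.056, 0.041, 0.004, 0.015, -0.022, 1], [-0.038, -0.057, 0.039, 0.001, 0.016, -0.024, 1], [-0.038, -0.058, 0.037, -0.002, 0.017, -0.024, 1], [-0.038, -0.06, 0.036, -0.005, 0.018, 0.002, 1], [-0.038, -0.061, 0.035, -0.008, 0.017, 0.018, 1], [-0.036, -0.061, 0.033, -0.011, 0.018, 0.016, 1], [-0.037, -0.063, 0.031, -0.014, 0.017, 0.015, 1], [-0.036, -0.064, 0.03, -0.015, 0.018, 0.014, 1], [-0.035, -0.065, 0.029, -0.018, 0.016, 0.012, 1]]]
[[[-0.035, -0.065, 0.026, -0.02, 0.016, 0.01, 1], [-0.035, -0.067, 0.025, -0.022, 0.015, 0.008, 1]]]
end [611.9 -62.3 103.9] [-149.5  -74.4   21.6]
```

```bash
cat > p7.py <<'E'
from p6 import *
print("=====")
for b in(-40,-30,-20,-10,10,20): 
    R=Ro.from_euler('z',b,True)*Rg; g=p0-Rg.apply([0,0,19.]); q,e=ik(g+R.apply([0,0,19.]),R,q0); print("yaw",b,q.round(),round(e,2))
from itertools import product
best=[]
for b,az,sh,taup in product((-70,-51,-35),(200,225,250),(0,20),(125,132)):
    Rt=Ro.from_euler('z',b,True)*Rg
    u=np.array([np.cos(np.radians(80+b)),np.sin(np.radians(80+b)),0])*sh
    for rho in(-110,-90,-70):
        Rp=Ro.from_euler('z',az,True)*Ro.from_euler('y',taup,True)*Ro.from_euler('z',rho,True)*Rg
        q1,e=ik(at(Rp,None)+u,Rp,[-39,41,116,82,76,-58]); 
        if e>.1: continue
        qd,e=ik(at(Rt,168)+u,Rt,[-34,22,126,88,45,133])
        if e>.1 or qd[5]>142: continue
        c=[];qq=qd
        for t in np.linspace(0,1,14):
            R=fk(qd+(q1-qd)*t)[1]; p=at(R,None)+u; qq,e=ik(p,R,qq); c.append((np.degrees(np.arccos((R*Rg.inv()).as_matrix()[2,2])),clear(qq) if e<.1 else -99))
        c=np.array(c); best.append((c[c[:,0]>85][:,1].min().round(),c[:,1].min().round(),b,az,sh,taup,rho,c.round().astype(int).tolist(),qd.round(),q1.round()))
best.sort(key=lambda x:-x[0])
for x in best[:5]: print(*x)
E
python3 p7.py | sed '1,/=====/d'
```

```text
yaw -40 [ 32.   9. 132. 152.  14. 112.] 0.0
yaw -30 [ 25.  10. 130. 115.  22. 137.] 0.0
yaw -20 [ 19.  12. 128.  96.  32. 145.] 0.0
yaw -10 [ 14.  14. 124.  84.  41. 147.] 0.03
yaw 10 [ 10.  20. 114.  66.  58. 146.] 0.0
yaw 20 [ 10.  23. 109.  60.  66. 144.] 0.0
-28.0 -28.0 -51 250 0 125 -70 [[0, 38], [11, 42], [23, 43], [34, 47], [46, 33], [58, 20], [69, -10], [81, -16], [92, -28], [102, -28], [111, -14], [118, 6], [123, 8], [125, 13]] [-34.  22. 126.  88.  45. 133.] [-38.  42. 112.  74.  80. -73.]
-28.0 -28.0 -51 250 20 125 -70 [[0, 37], [11, 42], [23, 45], [34, 27], [46, 17], [58, 18], [69, -6], [81, -18], [92, -28], [102, -28], [111, -2], [118, 13], [123, 20], [125, 13]] [-32.  22. 125.  89.  44. 134.] [-37.  42. 111.  75.  79. -71.]
-28.0 -28.0 -35 250 0 125 -70 [[-9223372036854775808, 38], [11, 52], [23, 57], [34, 51], [46, 37], [58, 7], [69, -6], [81, -13], [92, -28], [102, -28], [111, -14], [119, 3], [123, 8], [125, 13]] [-37.  26. 118.  70.  56. 136.] [-38.  42. 112.  74.  80. -73.]
-29.0 -29.0 -51 225 0 125 -70 [[0, 38], [11, 47], [22, 42], [34, 47], [46, 33], [57, 20], [69, -10], [80, -16], [92, -29], [102, -26], [111, -13], [119, 2], [123, 19], [125, -6]] [-34.  22. 126.  88.  45. 133.] [-38.  38. 128. 101.  70. -84.]
-30.0 -30.0 -70 225 0 125 -70 [[-9223372036854775808, 37], [12, 42], [23, 29], [35, 33], [47, 37], [58, 17], [70, -8], [81, -15], [92, -30], [102, -30], [111, -16], [118, 7], [123, 20], [125, -6]] [-26.  18. 134. 120.  33. 121.] [-38.  38. 128. 101.  70. -84.]p7.py:18: RuntimeWarning: invalid value encountered in arccos
  R=fk(qd+(q1-qd)*t)[1]; p=at(R,None)+u; qq,e=ik(p,R,qq); c.append((np.degrees(np.arccos((R*Rg.inv()).as_matrix()[2,2])),clear(qq) if e<.1 else -99))
p7.py:19: RuntimeWarning: invalid value encountered in cast
  c=np.array(c); best.append((c[c[:,0]>85][:,1].min().round(),c[:,1].min().round(),b,az,sh,taup,rho,c.round().astype(int).tolist(),qd.round(),q1.round()))
```

```bash
cat > p8.py <<'E'
from rows import *
from workcell import env
import sys
s=env.state(); q0=np.array(s["qpos"]); p0=np.array(s["ee_pos"]); R0=Ro.from_euler('xyz',s["ee_rot"],True); print(p0.round(1),q0.round(1))
Rt=Ro.from_euler('z',-51,True)*Rg; u=np.array([np.cos(np.radians(29)),np.sin(np.radians(29)),0])*15
def at(R,zm=None,k=12):
    a=(R*Rg.inv()).apply([0,0,1]); tau=np.degrees(np.arccos(np.clip(a[2],-1,1))); t=np.radians(tau)
    if zm is None: zm=max(85,72+93*np.cos(t)+26*np.sin(t))+np.interp(tau,[50,85,102,118,125],[0,42,44,14,8])
    return np.r_[pot[:2]-a[:2]*k,zm]-a*(93-hg)+R.apply([0,0,19.])+u
if sys.argv[1]=="t":
    pt=at(Rt,200); n=18; path=[(p0,Rg)]; q=q0
    for i in range(1,n+1):
        t=i/n; t=t*t*(3-2*t)*.6+t*.4; R=Ro.from_euler('z',-51*t,True)*Rg; p=p0+(pt-p0)*t; p[2]=p0[2]+(pt[2]-p0[2])*min(1,i/6); qn,e=ik(p,R,q); print(p.round(),clear(qn).round(),qn[5].round(),round(e,2),end="; "); q=qn; path.append((p,R))
    rows(path,1)
else:
    Rp=Ro.from_euler('z',250,True)*Ro.from_euler('y',125,True)*Ro.from_euler('z',-70,True)*Rg
    q1,e=ik(at(Rp),Rp,[-37,42,111,75,79,-71]); print(q1.round(),e); n=26; path=[(p0,R0)]; q=q0; pd=at(Rt)
    for i in range(1,n+1):
        R=fk(q0+(q1-q0)*i/n)[1]; p=at(R)+(p0-at(R0))*(1-i/n) if False else at(R)*1.0
        w=min(1,i/5); p=p*w+(1-w)*(p0+(p-pd)) 
        qn,e=ik(p,R,q); a=(R*Rg.inv()).apply([0,0,1]); print(p.round(),"dq",np.abs(qn-q).max().round(1),round(e,2),"clr",clear(qn).round(),"tilt",np.degrees(np.arccos(min(1,a[2]))).round()); q=qn; path.append((p,R))
    rows(path,1)
E
python3 p8.py t
```

```text
[478.7 350.8 246.4] [179.3  -0.3 105. ] measured 478.6 350.7 246.4 / 179.3 -.3 105
[477.1 362.9 179.6] [ 11.8  17.1 119.5  74.3  49.6 146.6]
[480. 350. 175.] 147.0 146.0 0.0; [485. 333. 170.] 132.0 144.0 0.0; [491. 313. 165.] 74.0 143.0 0.0; [497. 288. 160.] 60.0 141.0 0.0; [504. 261. 155.] 46.0 140.0 0.0; [512. 232. 150.] 10.0 138.0 0.0; [521. 201. 150.] 12.0 138.0 0.0; [529. 169. 150.] 12.0 137.0 0.0; [538. 136. 150.] 12.0 137.0 0.0; [547. 104. 150.] 33.0 137.0 0.0; [556.  71. 150.] 89.0 138.0 0.0; [564.  40. 150.] 68.0 138.0 0.0; [572.  11. 150.] 64.0 138.0 0.0; [579. -16. 150.] 63.0 139.0 0.0; [586. -40. 150.] 92.0 139.0 0.0; [591. -61. 150.] 92.0 140.0 0.0; [596. -78. 150.] 72.0 140.0 0.0; [599. -90. 150.] 72.0 141.0 0.0; 18 rows maxrot 3.7 maxshift 33.9599764428658
[[[-0, 0, -0.016, 0.017, -0.062, -0.024, 1], [0, 0, -0.021, 0.023, -0.085, -0.025, 1], [0, -0, -0.026, 0.028, -0.105, -0.024, 1], [0, -0, -0.03, 0.032, -0.121, -0.025, 1], [0, -0, -0.034, 0.037, -0.135, -0.024, 1], [0, 0, -0.037, 0.039, -0.147, -0.024, 1], [0, -0, -0.038, 0.042, -0.155, -0, 1], [0, 0, -0.041, 0.043, -0.16, -0, 1], [0, -0, -0.04, 0.044, -0.163, -0, 1], [0, -0, -0.041, 0.044, -0.164, -0, 1], [-0, 0, -0.04, 0.043, -0.16, -0, 1], [0, 0, -0.039, 0.042, -0.155, -0, 1]]]
[[[-0, 0, -0.037, 0.04, -0.146, -0, 1], [0, 0, -0.033, 0.036, -0.136, -0, 1], [0, 0, -0.031, 0.033, -0.121, -0, 1], [0, 0, -0.026, 0.028, -0.104, -0, 1], [0, 0, -0.021, 0.023, -0.085, -0, 1], [-0, 0, -0.016, 0.017, -0.063, -0, 1]]]
end [599.3 -90.5 150.4] [-180.   52. -151.]
```

Request:
send_rows(targets=[[[0, 0, -0.016, 0.017, -0.062, -0.02, 1], [0, 0, -0.021, 0.023, -0.085, -0.02, 1], [0, 0, -0.026, 0.028, -0.105, -0.02, 1], [0, 0, -0.03, 0.032, -0.121, 0, 1], [0, 0, -0.034, 0.037, -0.135, 0, 1], [0, 0, -0.037, 0.039, -0.147, 0, 1], [0, 0, -0.038, 0.042, -0.155, 0, 1], [0, 0, -0.041, 0.043, -0.16, 0, 1], [0, 0, -0.04, 0.044, -0.163, 0, 1], [0, 0, -0.041, 0.044, -0.164, 0, 1], [0, 0, -0.04, 0.043, -0.16, 0, 1], [0, 0, -0.039, 0.042, -0.155, 0, 1]]])

```text
time_s: 18.85
ee_pos: [564.1, 38.6, 166.2]
ee_rot: [-180.0, 52.1, -136.6]
force: [0.4, -0.4, -1.7]
gripper_width: 52.1
gripper_force: 30.0
```

Request:
send_rows(targets=[[[0, 0, -0.037, 0.04, -0.146, -0.02, 1], [0, 0, -0.033, 0.036, -0.136, -0.03, 1], [0, 0, -0.031, 0.033, -0.121, -0.03, 1], [0, 0, -0.026, 0.028, -0.104, -0.03, 1], [0, 0, -0.021, 0.023, -0.085, -0.03, 1], [0, 0, -0.016, 0.017, -0.063, -0.02, 1], [0, 0, 0, 0, 0, 0, 1], [0, 0, 0, 0, 0, 0, 1], [0, 0, 0, 0, 0, 0, 1]]])

```text
time_s: 19.75
ee_pos: [600.0, -89.5, 136.1]
ee_rot: [-179.7, 52.3, -150.7]
force: [0.5, -0.4, -1.5]
gripper_width: 52.0
gripper_force: 30.0
```

```bash
python3 p8.py p
python3 - <<'E'
from h import *
st()
p,d=optics.grab_frame("scene"); cv2.imwrite("pics/s5.png",cv2.resize(p[120:360,180:450,::-1],None,fx=2.4,fy=2.4))
optics.grab_frame("top")
for c in("top","scene"):
    for q in optics.place_of(c,"pot")[:1]: print(c,q["conf"],world(c,q["at"],0).round())
E
```

```text
[478.7 350.8 246.4] [179.3  -0.3 105. ] measured 478.6 350.7 246.4 / 179.3 -.3 105
[600.  -89.5 136.1] [-32.2  20.3 124.1  86.3  43.9 137. ]
[-37.  41. 111.  75.  79. -71.] 2.2737367544323206e-13
[603. -93. 135.] dq 8.0 0.0 clr 63.0 tilt 6.0
[606. -96. 132.] dq 7.8 0.0 clr 67.0 tilt 11.0
[610. -99. 129.] dq 7.9 0.0 clr 64.0 tilt 17.0
[ 614. -101.  126.] dq 8.0 0.0 clr 49.0 tilt 23.0
[ 618. -103.  122.] dq 8.1 0.0 clr 39.0 tilt 29.0
[ 622. -103.  121.] dq 7.4 0.0 clr 28.0 tilt 34.0
[ 627. -104.  120.] dq 7.6 0.0 clr 25.0 tilt 40.0
[ 631. -103.  119.] dq 7.7 0.0 clr 17.0 tilt 46.0
[ 635. -102.  119.] dq 7.5 0.0 clr 15.0 tilt 52.0
[ 638. -100.  123.] dq 6.9 0.0 clr 28.0 tilt 58.0
[641. -98. 126.] dq 7.1 0.0 clr 13.0 tilt 63.0
[643. -95. 130.] dq 7.3 0.0 clr 17.0 tilt 69.0
[645. -92. 132.] dq 7.4 0.0 clr 21.0 tilt 75.0
[646. -88. 134.] dq 7.6 0.0 clr 19.0 tilt 81.0
[647. -84. 135.] dq 7.8 0.0 clr 19.0 tilt 86.0
[647. -80. 131.] dq 8.6 0.0 clr 15.0 tilt 91.0
[646. -76. 127.] dq 8.6 0.0 clr 12.0 tilt 97.0
[644. -71. 129.] dq 7.9 0.0 clr 16.0 tilt 102.0
[641. -67. 124.] dq 8.8 0.0 clr 15.0 
[... 1309 characters left out ...]
, -0.013, 0.022, -0.025, 1], [-0.034, -0.068, 0.044, -0.016, 0.021, -0.026, 1], [-0.034, -0.069, 0.043, -0.019, 0.02, -0.023, 1], [-0.032, -0.07, 0.041, -0.022, 0.019, -0.02, 1], [-0.031, -0.072, 0.04, -0.024, 0.017, -0.002, 1], [-0.03, -0.073, 0.038, -0.026, 0.016, -0.002, 1]]]
[[[-0.029, -0.073, 0.037, -0.027, 0.014, -0, 1], [-0.028, -0.075, 0.035, -0.028, 0.012, 0.001, 1]]]
end [608.8 -43.1 109.5] [153.4 -71.6  89.6]
{'time_s': 19.75, 'ee_pos': [600.03, -89.55, 136.09], 'ee_rot': [-179.72, 52.26, -150.73], 'force': [0.49, -0.36, -1.55], 'gripper_width': 51.97, 'gripper_force': 30.0, 'qpos': [-32.19, 20.29, 124.15, 86.26, 43.93, 137.0]}
top 0.79 [578. -96.   0.]
scene 0.77 [577. -95.   0.]
```

View pics/s5.png

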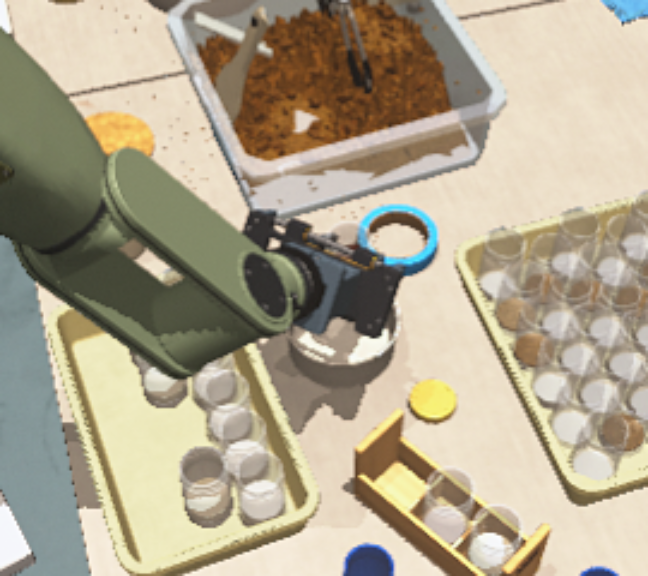

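The jar hangs upright above the pot at crop (345,310), with the pot and tray clear. I tip it now.

Request:
send_rows(targets=[[[-0.051, -0.036, 0.065, 0.015, -0.018, -0.008, 1], [-0.05, -0.038, 0.064, 0.017, -0.016, -0.011, 1], [-0.05, -0.04, 0.063, 0.018, -0.013, -0.01, 1], [-0.049, -0.042, 0.063, 0.019, -0.011, -0.01, 1], [-0.048, -0.043, 0.061, 0.021, -0.008, -0.01, 1], [-0.047, -0.046, 0.061, 0.021, -0.003, -0.002, 1], [-0.047, -0.047, 0.059, 0.022, -0.001, -0.006, 1], [-0.046, -0.049, 0.059, 0.02, 0.003, -0.004, 1], [-0.045, -0.051, 0.058, 0.019, 0.006, 0, 1], [-0.044, -0.052, 0.056, 0.018, 0.009, 0.016, 1], [-0.044, -0.054, 0.056, 0.015, 0.011, 0.016, 1], [-0.042, -0.056, 0.054, 0.012, 0.014, 0.015, 1]]])

```text
time_s: 21.15
ee_pos: [643.9, -95.5, 133.3]
ee_rot: [-119.5, 3.5, -45.9]
force: [0.1, -0.6, -1.5]
gripper_width: 51.8
gripper_force: 30.0
```

Run:
```python
from h import *
from rows import *
st(); s=env.state(); print(fk(s["qpos"])[0].round(1),clear(np.array(s["qpos"])))
```

```text
[478.7 350.8 246.4] [179.3  -0.3 105. ] measured 478.6 350.7 246.4 / 179.3 -.3 105
{'time_s': 21.15, 'ee_pos': [643.86, -95.51, 133.33], 'ee_rot': [-119.5, 3.45, -45.91], 'force': [0.14, -0.62, -1.45], 'gripper_width': 51.76, 'gripper_force': 30.0, 'qpos': [-35.98, 31.15, 111.91, 77.02, 62.26, 46.21]}
[645.4 -94.  134.4] 21.830042972303858
```

Request:
send_rows(targets=[[[-0.042, -0.057, 0.054, 0.009, 0.017, 0.011, 1], [-0.04, -0.059, 0.052, 0.006, 0.018, 0.01, 1], [-0.04, -0.061, 0.051, 0.002, 0.02, 0.004, 1], [-0.039, -0.062, 0.049, -0.001, 0.02, -0.01, 1], [-0.037, -0.063, 0.048, -0.005, 0.022, -0.011, 1], [-0.037, -0.065, 0.047, -0.009, 0.021, -0.011, 1], [-0.036, -0.066, 0.046, -0.013, 0.022, -0.025, 1], [-0.034, -0.068, 0.044, -0.016, 0.021, -0.026, 1], [-0.034, -0.069, 0.043, -0.019, 0.02, -0.023, 1], [-0.032, -0.07, 0.041, -0.022, 0.019, -0.02, 1], [-0.031, -0.072, 0.04, -0.024, 0.017, -0.01, 1], [-0.03, -0.073, 0.038, -0.026, 0.016, -0.005, 1]]])

```text
time_s: 22.35
ee_pos: [620.0, -48.9, 109.8]
ee_rot: [-162.5, -70.7, 41.4]
force: [0.4, 0.6, -1.8]
gripper_width: 52.1
gripper_force: 30.0
```

Request:
send_rows(targets=[[[-0.029, -0.073, 0.037, -0.027, 0.014, 0, 1], [-0.028, -0.075, 0.035, -0.028, 0.012, 0, 1], [0, 0, 0, 0, 0, 0, 1], [0, 0, 0, 0, 0, 0, 1], [0, 0, 0, 0, 0, 0, 1], [0, 0, 0, 0, 0, 0, 1]]])

```text
time_s: 22.95
ee_pos: [609.2, -43.9, 110.2]
ee_rot: [153.6, -71.6, 89.5]
force: [-0.2, -0.2, -0.8]
gripper_width: 52.4
gripper_force: 30.0
```

Run:
```python
from h import *
from rows import *
st(); s=env.state(); R=Ro.from_euler('xyz',s["ee_rot"],True); a=(R*Rg.inv()).apply([0,0,1]); print("axis",a.round(2),"mouth",(s["ee_pos"]-R.apply([0,0,19])+a*38).round(1))
p,d=optics.grab_frame("scene"); P2,_=optics.grab_frame("top")
A=cv2.resize(p[190:310,260:400,::-1],None,fx=4,fy=4); B=cv2.resize(P2[190:310,290:350,::-1],None,fx=4,fy=4)
cv2.imwrite("pics/s6.png",np.hstack([A,B]))
```

```text
[478.7 350.8 246.4] [179.3  -0.3 105. ] measured 478.6 350.7 246.4 / 179.3 -.3 105
{'time_s': 22.95, 'ee_pos': [609.21, -43.92, 110.18], 'ee_rot': [153.61, -71.57, 89.49], 'force': [-0.22, -0.17, -0.8], 'gripper_width': 52.41, 'gripper_force': 30.0, 'qpos': [-36.8, 41.2, 110.9, 74.64, 79.48, -70.36]}
axis [-0.28 -0.77 -0.57] mouth [590.  -89.2  93.8]
```

View pics/s6.png

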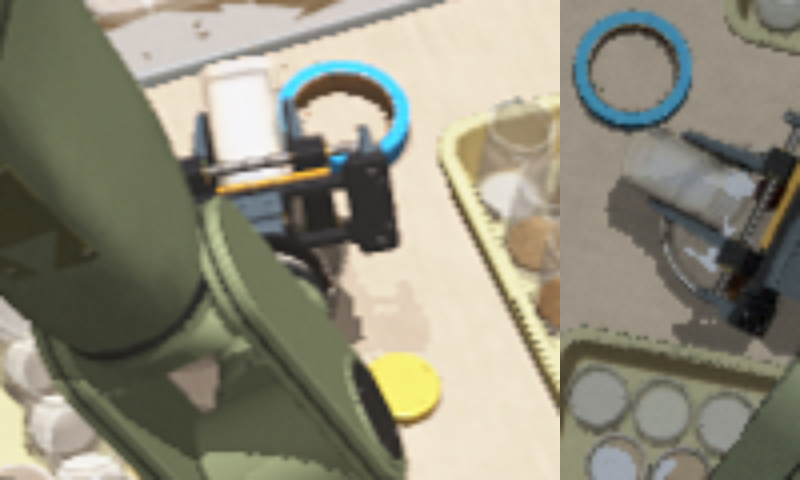

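The jar looks nearly empty in the top crop, but a brown spot near its mouth at (765,190) may be a chestnut still stuck there. I tilt it further and shake it a little.

Request:
send_rows(targets=[[[0.063, -0.023, 0, 0, 0, 0.01, 1], [0.063, -0.023, 0, 0, 0, 0.01, 1], [0, 0, 0, 0.01, 0.03, 0, 1], [0, 0, 0, -0.01, -0.03, 0, 1], [0, 0, 0, 0.01, 0.03, 0, 1], [0, 0, 0, -0.01, -0.03, 0, 1], [0, 0, 0, 0, 0, 0, 1], [0, 0, 0, 0, 0, 0, 1], [0, 0, 0, 0, 0, 0, 1]]])

```text
time_s: 23.95
ee_pos: [609.0, -44.1, 114.1]
ee_rot: [123.6, -81.9, 118.8]
force: [0.5, -0.4, -1.4]
gripper_width: 52.1
gripper_force: 30.0
```

Run:
```python
from h import *
from rows import *
st(); s=env.state(); R=Ro.from_euler('xyz',s["ee_rot"],True); a=(R*Rg.inv()).apply([0,0,1]); print("axis",a.round(2),"mouth",(s["ee_pos"]-R.apply([0,0,19])+a*38).round(1),clear(np.array(s["qpos"])))
p,d=optics.grab_frame("top")
for c in("top","scene"):
  for q in optics.silhouettes(c,"chestnut_1"): print(c,round(q["conf"],2),np.round(q["at"]),q["mask"].sum(),world(c,q["at"],20).round())
cv2.imwrite("pics/s7.png",cv2.resize(p[210:290,290:390,::-1],None,fx=7,fy=7,interpolation=2))
```

```text
[478.7 350.8 246.4] [179.3  -0.3 105. ] measured 478.6 350.7 246.4 / 179.3 -.3 105
{'time_s': 23.95, 'ee_pos': [608.99, -44.11, 114.12], 'ee_rot': [123.63, -81.87, 118.82], 'force': [0.55, -0.37, -1.35], 'gripper_width': 52.14, 'gripper_force': 30.0, 'qpos': [-38.07, 47.77, 110.93, 78.83, 89.51, -75.84]}
axis [-0.23 -0.64 -0.73] mouth [591.3 -85.2  87.8] -11.636454911790366
scene 0.42 [387. 347.] 549 [ 569. -423.   20.]
```

View pics/s7.png

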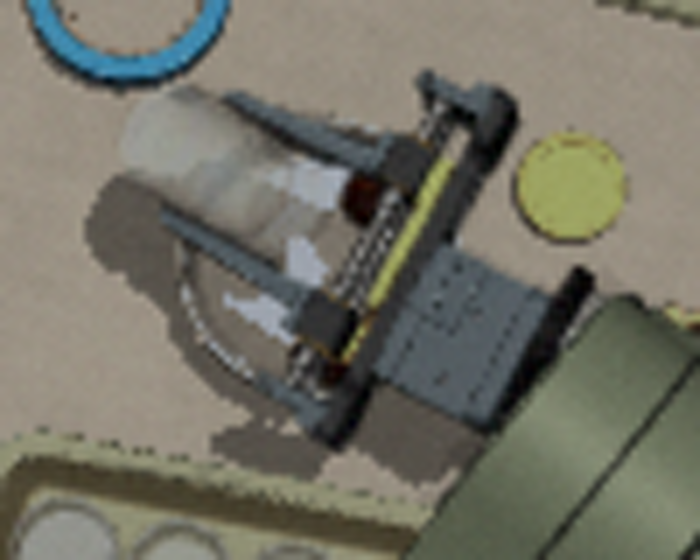

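The jar is empty. The dark chestnuts show inside the pot on either side of the hand at crop (362,200) and (335,370). I raise the jar and plan the return.

Request:
send_rows(targets=[[[-0.063, 0.023, 0, 0, 0, 0.06, 1], [-0.063, 0.023, 0, 0, 0, 0.1, 1], [0, 0, 0, 0, 0, 0.1, 1], [0, 0, 0, 0, 0, 0.1, 1], [0, 0, 0, 0, 0, 0.06, 1], [0, 0, 0, 0, 0, 0, 1]]])

```text
time_s: 24.7
ee_pos: [609.2, -43.9, 198.9]
ee_rot: [153.2, -71.5, 89.9]
force: [0.3, 0.2, -1.6]
gripper_width: 52.1
gripper_force: 30.0
```

```bash
cat > p9.py <<'E'
from rows import *
from workcell import env
s=env.state(); p0=np.array(s["ee_pos"]); R0=Ro.from_euler('xyz',s["ee_rot"],True); q0,e0=ik(p0,R0,np.array(s["qpos"])); print(p0.round(1),np.round(s["qpos"]),q0.round(),e0.round(2),np.round(s["force"],1))
Rt=Ro.from_euler('z',-51,True)*Rg; pt=np.array([600,-90,165.]); q1,e=ik(pt,Rt,[-32,20,124,86,44,137]); print(q1.round(),e)
n=26; path=[(p0,R0)]; 
for i in range(1,n+1):
    q=q0+(q1-q0)*i/n; a,B,_,_=fk(q); print(a.round(),clear(q).round(),end="; "); path.append((a,B))
rows(path,1)
E
python3 p9.py
```

```text
[478.7 350.8 246.4] [179.3  -0.3 105. ] measured 478.6 350.7 246.4 / 179.3 -.3 105
[609.2 -43.9 198.9] [-37.  33. 108.  73.  82. -60.] [-37.  33. 109.  73.  83. -60.] 0.0 [ 0.3  0.2 -1.6]
[-32.  17. 122.  81.  44. 144.] 3.025232842013281e-10
[611. -44. 197.] 123.0; [612. -44. 195.] 118.0; [613. -44. 194.] 114.0; [615. -45. 192.] 91.0; [616. -45. 191.] 84.0; [616. -46. 189.] 78.0; [617. -47. 187.] 73.0; [618. -48. 186.] 68.0; [618. -49. 184.] 71.0; [618. -51. 183.] 79.0; [619. -52. 181.] 70.0; [618. -54. 180.] 68.0; [618. -56. 179.] 69.0; [618. -58. 177.] 73.0; [617. -60. 176.] 70.0; [617. -62. 175.] 71.0; [616. -64. 174.] 68.0; [615. -67. 173.] 69.0; [614. -69. 171.] 72.0; [612. -72. 170.] 81.0; [611. -75. 169.] 77.0; [609. -78. 168.] 81.0; [607. -81. 168.] 85.0; [605. -84. 167.] 77.0; [602. -87. 166.] 82.0; [600. -90. 165.] 87.0; 26 rows maxrot 8.1 maxshift 4.2
[[[0.029, 0.075, -0.036, 0.008, 0, -0.009, 1], [0.03, 0.074, -0.037, 0.007, -0.001, -0.008, 1], [0.031, 0.073, -0.039, 0.006, -0.001, -0.008, 1], [0.032, 0.071, -0.04, 0.006, -0.002, -0.009, 1], [0.033, 0.07, -0.041, 0.005, -
[... 426 characters left out ...]
.058, -0.053, -0.002, -0.009, -0.006, 1], [0.043, 0.056, -0.054, -0.003, -0.011, -0.007, 1], [0.043, 0.054, -0.054, -0.004, -0.011, -0.006, 1], [0.045, 0.053, -0.056, -0.004, -0.011, -0.006, 1], [0.045, 0.051, -0.057, -0.005, -0.012, -0.006, 1], [0.046, 0.05, -0.059, -0.006, -0.013, -0.005, 1], [0.046, 0.047, -0.059, -0.007, -0.013, -0.005, 1], [0.047, 0.046, -0.06, -0.008, -0.014, -0.005, 1], [0.048, 0.044, -0.061, -0.009, -0.014, -0.005, 1], [0.048, 0.043, -0.061, -0.009, -0.015, -0.005, 1], [0.049, 0.04, -0.063, -0.011, -0.015, -0.004, 1]]]
[[[0.05, 0.039, -0.064, -0.011, -0.016, -0.004, 1], [0.049, 0.037, -0.064, -0.013, -0.016, -0.004, 1]]]
end [600.  -89.9 165.1] [-180.    51.9 -151. ]
```

Request:
send_rows(targets=[[[0.029, 0.075, -0.036, 0.008, 0, -0.009, 1], [0.03, 0.074, -0.037, 0.007, -0.001, -0.008, 1], [0.031, 0.073, -0.039, 0.006, -0.001, -0.008, 1], [0.032, 0.071, -0.04, 0.006, -0.002, -0.009, 1], [0.033, 0.07, -0.041, 0.005, -0.004, -0.008, 1], [0.034, 0.07, -0.043, 0.004, -0.003, -0.008, 1], [0.036, 0.067, -0.044, 0.004, -0.005, -0.008, 1], [0.036, 0.067, -0.045, 0.003, -0.006, -0.007, 1], [0.038, 0.065, -0.047, 0.002, -0.006, -0.008, 1], [0.038, 0.063, -0.048, 0.001, -0.007, -0.007, 1], [0.039, 0.063, -0.049, 0.001, -0.007, -0.007, 1], [0.04, 0.06, -0.051, 0, -0.009, -0.007, 1]]])

```text
time_s: 25.9
ee_pos: [617.9, -54.0, 177.1]
ee_rot: [-117.9, -8.2, -37.4]
force: [0.7, 0.1, -1.3]
gripper_width: 51.9
gripper_force: 30.0
```

Request:
send_rows(targets=[[[0.042, 0.059, -0.051, -0.001, -0.009, -0.007, 1], [0.042, 0.058, -0.053, -0.002, -0.009, -0.006, 1], [0.043, 0.056, -0.054, -0.003, -0.011, -0.007, 1], [0.043, 0.054, -0.054, -0.004, -0.011, -0.006, 1], [0.045, 0.053, -0.056, -0.004, -0.011, -0.006, 1], [0.045, 0.051, -0.057, -0.005, -0.012, -0.006, 1], [0.046, 0.05, -0.059, -0.006, -0.013, -0.005, 1], [0.046, 0.047, -0.059, -0.007, -0.013, -0.005, 1], [0.047, 0.046, -0.06, -0.008, -0.014, -0.005, 1], [0.048, 0.044, -0.061, -0.009, -0.014, -0.005, 1], [0.048, 0.043, -0.061, -0.009, -0.015, -0.005, 1], [0.049, 0.04, -0.063, -0.011, -0.015, -0.004, 1]]])

```text
time_s: 27.1
ee_pos: [603.9, -83.4, 163.7]
ee_rot: [-162.8, 51.1, -126.2]
force: [0.3, 0.5, -1.6]
gripper_width: 51.7
gripper_force: 30.0
```

Request:
send_rows(targets=[[[0.05, 0.039, -0.064, -0.011, -0.016, -0.004, 1], [0.049, 0.037, -0.064, -0.013, -0.016, -0.004, 1], [0, 0, 0, 0, 0, 0, 1], [0, 0, 0, 0, 0, 0, 1], [0, 0, 0, 0, 0, 0, 1]]])

```text
time_s: 27.6
ee_pos: [599.7, -89.9, 163.4]
ee_rot: [179.9, 51.9, -151.1]
force: [0.8, 0.3, -1.8]
gripper_width: 51.9
gripper_force: 30.0
```

```bash
cat > p10.py <<'E'
from rows import *
from workcell import env
s=env.state(); p0=np.array(s["ee_pos"]); R0=Ro.from_euler('xyz',s["ee_rot"],True); print(p0.round(1),np.round(s["ee_rot"],1),np.round(s["qpos"],1))
pt=np.array([478.6,363.7,162]); n=18; path=[(p0,R0)]; q=np.array(s["qpos"]); rv=(Rg*R0.inv()).as_rotvec()
for i in range(1,n+1):
    t=i/n; t=t*t*(3-2*t)*.6+t*.4; p=p0+(pt-p0)*t; R=Ro.from_rotvec(rv*t)*R0; q,e=ik(p,R,q); print(p.round(),clear(q).round(),q[5].round(),round(e,2),end="; "); path.append((p,R))
rows(path,1)
E
python3 p10.py
python3 - <<'E'
from h import *
p,d=optics.grab_frame("top"); q,_=optics.grab_frame("scene")
for c in("top","scene"):
  for o in optics.silhouettes(c,"chestnut_1"): print(c,round(o["conf"],2),world(c,o["at"],20).round())
  for o in optics.place_of(c,"pot")[:1]: print("pot",world(c,o["at"],0).round())
E
```

```text
[478.7 350.8 246.4] [179.3  -0.3 105. ] measured 478.6 350.7 246.4 / 179.3 -.3 105
[599.7 -89.9 163.4] [ 179.9   51.9 -151.1] [-32.1  17.5 122.2  80.9  44.3 144.4]
[596. -77. 163.] 86.0 144.0 0.0; [592. -60. 163.] 105.0 143.0 0.0; [586. -39. 163.] 105.0 143.0 0.0; [580. -15. 163.] 76.0 142.0 0.0; [573.  12. 163.] 77.0 142.0 0.0; [565.  41. 163.] 81.0 141.0 0.0; [556.  72. 163.] 102.0 141.0 0.0; [548. 104. 163.] 46.0 141.0 0.0; [539. 137. 163.] 24.0 140.0 0.0; [530. 170. 163.] 23.0 140.0 0.0; [522. 202. 162.] 24.0 141.0 0.0; [514. 233. 162.] 22.0 141.0 0.0; [506. 262. 162.] 53.0 141.0 0.0; [499. 289. 162.] 62.0 142.0 0.0; [492. 313. 162.] 71.0 142.0 0.0; [486. 334. 162.] 124.0 143.0 0.0; [482. 351. 162.] 135.0 143.0 0.0; [479. 364. 162.] 138.0 143.0 0.0; 18 rows maxrot 3.7 maxshift 33.76684764676738
[[[0, -0, 0.016, -0.017, 0.063, -0, 1], [0, -0, 0.021, -0.022, 0.084, -0, 1], [0, -0, 0.026, -0.028, 0.105, -0.001, 1], [0, -0, 0.03, -0.033, 0.121, -0, 1], [0, -0, 0.034, -0.036, 0.136, -0.001, 1], [0, -0, 0.037, -0.039, 0.146, -0, 1], [0, -0, 0.038, -0.041, 0.155, -0, 1], [0, -0.001, 0.04, -0.043, 0.161, -0.001, 1], [0, 0, 0.041, -0.044, 0.163, -0, 1], [0, 0, 0.041, -0.043, 0.163, -0.001, 1], [0, 0, 0.04, -0.043, 0.161, -0, 1], [0, 0, 0.039, -0.042, 0.155, -0.001, 1]]]
[[[0, 0, 0.036, -0.039, 0.146, -0, 1], [0, 0, 0.034, -0.036, 0.136, -0.001, 1], [0, 0, 0.031, -0.032, 0.121, -0, 1], [0, -0, 0.026, -0.028, 0.104, -0.001, 1], [0, -0, 0.021, -0.023, 0.085, 0, 1], [0, -0, 0.016, -0.017, 0.063, 0, 1]]]
end [478.5 363.7 162. ] [ 180.   52. -100.]
pot [ 580. -103.    0.]
scene 0.44 [ 615. -131.   20.]
pot [ 576. -104.    0.]
```

Request:
send_rows(targets=[[[0, 0, 0.016, -0.017, 0.063, 0, 1], [0, 0, 0.021, -0.022, 0.084, 0, 1], [0, 0, 0.026, -0.028, 0.105, 0, 1], [0, 0, 0.03, -0.033, 0.121, 0, 1], [0, 0, 0.034, -0.036, 0.136, 0, 1], [0, 0, 0.037, -0.039, 0.146, 0, 1], [0, 0, 0.038, -0.041, 0.155, 0, 1], [0, 0, 0.04, -0.043, 0.161, 0, 1], [0, 0, 0.041, -0.044, 0.163, 0, 1], [0, 0, 0.041, -0.043, 0.163, 0, 1], [0, 0, 0.04, -0.043, 0.161, 0, 1], [0, 0, 0.039, -0.042, 0.155, 0, 1]]])

```text
time_s: 29.1
ee_pos: [511.7, 235.2, 164.2]
ee_rot: [179.8, 51.9, -114.6]
force: [1.2, -1.0, -2.2]
gripper_width: 51.9
gripper_force: 30.0
```

Request:
send_rows(targets=[[[0, 0, 0.036, -0.039, 0.146, 0, 1], [0, 0, 0.034, -0.036, 0.136, 0, 1], [0, 0, 0.031, -0.032, 0.121, 0, 1], [0, 0, 0.026, -0.028, 0.104, 0, 1], [0, 0, 0.021, -0.023, 0.085, 0, 1], [0, 0, 0.016, -0.017, 0.063, 0, 1], [0, 0, 0, 0, 0, -0.05, 1], [0, 0, 0, 0, 0, -0.1, 1], [0, 0, 0, 0, 0, -0.1, 1], [0, 0, 0, 0, 0, -0.1, 1], [0, 0, 0, 0, 0, -0.05, 1], [0, 0, 0, 0, 0, 0, 1]]])

```text
time_s: 30.3
ee_pos: [477.2, 363.9, 82.5]
ee_rot: [179.6, 51.8, -100.3]
force: [-0.1, -0.6, -1.3]
gripper_width: 51.9
gripper_force: 30.0
```

Run:
```python
from h import *
st()
p,d=optics.grab_frame("top"); q,_=optics.grab_frame("scene")
for c in("top","scene"):
  for o in optics.silhouettes(c,"chestnut_1"): print(c,round(o["conf"],2),world(c,o["at"],15).round())
  for o in optics.place_of(c,"pot")[:1]: print("pot",world(c,o["at"],0).round())
A=cv2.resize(q[100:300,190:380,::-1],None,fx=2.4,fy=2.4); B=cv2.resize(p[215:285,300:370,::-1],(480,480))[:,:300] if False else cv2.resize(p[215:285,305:365,::-1],(340,480))
A=cv2.resize(A,(456,480)); cv2.imwrite("pics/s8.png",np.hstack([A,B]))
```

```text
{'time_s': 30.3, 'ee_pos': [477.25, 363.91, 82.55], 'ee_rot': [179.57, 51.84, -100.31], 'force': [-0.09, -0.6, -1.32], 'gripper_width': 51.94, 'gripper_force': 30.0, 'qpos': [12.01, 26.86, 124.58, 86.94, 46.99, 127.72]}
top 0.53 [530. -89.  15.]
top 0.47 [ 544. -134.   15.]
pot [574. -98.   0.]
scene 0.48 [ 614. -140.   15.]
pot [523. -82.   0.]
```

View pics/s8.png

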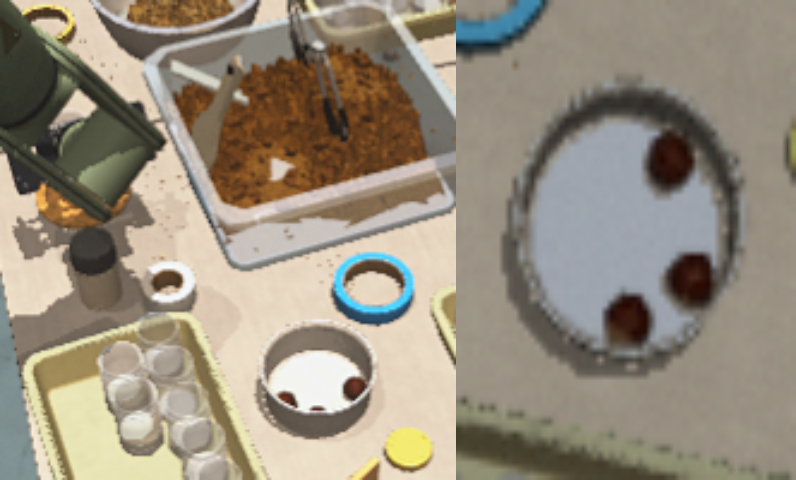

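All three chestnuts are in the pot (right panel (670,160), (690,280), (628,320)), and the pot has not moved. I lower the jar onto the mat.

Request:
send_rows(targets=[[[0, 0, 0, 0.005, 0, -0.06, 1], [0, 0, 0, 0, 0, -0.06, 1], [0, 0, 0, 0, 0, -0.03, 1], [0, 0, 0, 0, 0, -0.015, 1], [0, 0, 0, 0, 0, 0, 1], [0, 0, 0, 0, 0, 0, 1], [0, 0, 0, 0, 0, 0, 1]]])

```text
time_s: 31.3
ee_pos: [479.9, 363.8, 51.6]
ee_rot: [179.9, 52.0, -100.1]
force: [0.2, 0.4, -0.7]
gripper_width: 52.0
gripper_force: 30.0
```

Request:
send_rows(targets=[[[0, 0, 0, 0, 0, -0.01, 1], [0, 0, 0, 0, 0, -0.006, 1], [0, 0, 0, 0, 0, -0.005, 1], [0, 0, 0, 0, 0, 0, 1], [0, 0, 0, 0, 0, 0, 1], [0, 0, 0, 0, 0, 0, 1]]])

```text
time_s: 31.9
ee_pos: [479.6, 363.7, 46.9]
ee_rot: [179.9, 51.9, -100.2]
force: [-0.0, 0.5, -1.9]
gripper_width: 52.4
gripper_force: 30.0
```

Request:
send_rows(targets=[[[0, 0, 0, 0, 0, -0.005, 1], [0, 0, 0, 0, 0, 0, 1], [0, 0, 0, 0, 0, 0, 1]]])

```text
time_s: 32.2
ee_pos: [479.7, 364.1, 46.8]
ee_rot: [179.9, 52.0, -100.1]
force: [-0.6, -2.7, 5.2]
gripper_width: 52.1
gripper_force: 30.0
```

Contact with the mat is confirmed. I release the jar and back out along the tool axis.

Request:
send_rows(targets=[[[0, 0, 0, 0, 0, 0.004, 1], [0, 0, 0, 0, 0, 0, 0.2], [0, 0, 0, 0, 0, 0, -0.1], [0, 0, 0, 0, 0, 0, -0.4], [0, 0, 0, 0, 0, 0, -1], [0, 0, 0, 0, 0, 0, -1], [0, 0, 0, 0, 0, 0, -1], [0, 0, 0, 0, 0, 0, -1]]])

```text
time_s: 33.0
ee_pos: [479.6, 363.7, 46.6]
ee_rot: [179.9, 51.9, -100.2]
force: [1.0, -0.4, -0.3]
gripper_width: 88.8
gripper_force: 0.0
```

Request:
send_rows(targets=[[[0, 0, 0, -0.005, -0.025, 0.02, -1], [0, 0, 0, -0.009, -0.05, 0.04, -1], [0, 0, 0, -0.009, -0.05, 0.04, -1], [0, 0, 0, -0.009, -0.05, 0.04, -1], [0, 0, 0, -0.009, -0.05, 0.04, -1], [0, 0, 0, -0.009, -0.05, 0.04, -1], [0, 0, 0, -0.009, -0.05, 0.04, -1], [0, 0, 0, -0.009, -0.05, 0.04, -1], [0, 0, 0, -0.009, -0.05, 0.04, -1], [0, 0, 0, -0.009, -0.05, 0.04, -1], [0, 0, 0, -0.009, -0.05, 0.05, -1], [0, 0, 0, 0, 0, 0, -1]]])

```text
time_s: 34.2
ee_pos: [461.1, 257.7, 133.8]
ee_rot: [-179.9, 51.9, -100.1]
force: [0.4, -0.4, 0.5]
gripper_width: 91.4
gripper_force: 0.0
```

Run:
```python
from h import *
st()
for c in("top","scene"):
  p,d=optics.grab_frame(c)
  for n,z in(("jar",4),("jar_mouth",97)):
    for o in optics.place_of(c,n):
      w=world(c,o["at"],z)
      if w[1]>250: print(c,n,round(o["conf"],2),np.round(o["at"]),w.round())
cv2.imwrite("pics/s9.png",cv2.resize(p[100:340,180:450,::-1],None,fx=2.4,fy=2.4))
```

```text
{'time_s': 34.2, 'ee_pos': [461.15, 257.72, 133.84], 'ee_rot': [-179.91, 51.94, -100.06], 'force': [0.35, -0.42, 0.45], 'gripper_width': 91.36, 'gripper_force': 0.0, 'qpos': [-1.92, 19.53, 125.8, 71.69, 55.16, 133.24]}
top jar 0.53 [205. 271.] [487. 339.   4.]
top jar_mouth 0.87 [194. 272.] [472. 353.  97.]
scene jar 0.57 [224. 180.] [475. 347.   4.]
scene jar_mouth 0.62 [219. 162.] [466. 336.  97.]
```

View pics/s9.png

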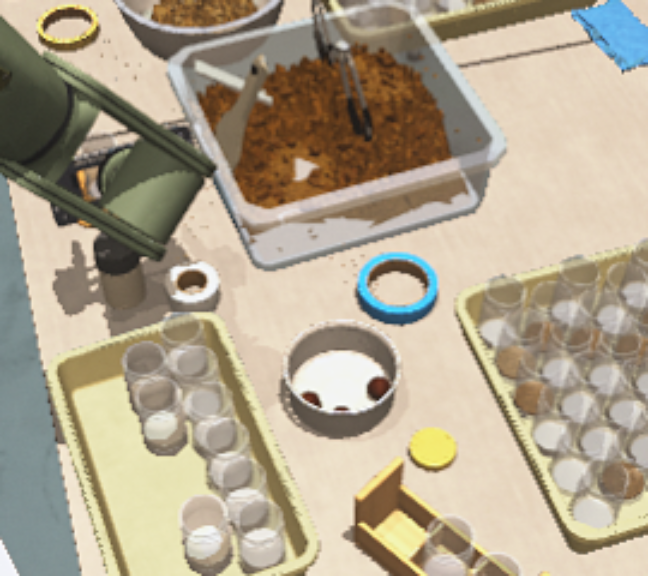

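```bash
python3 -c "
from workcell import env
print(env.job_done())"
```

```text
the job is handed in; nothing more can be done
None
```

The job is handed in: all three chestnuts are in the pot, which I left where it stood, and the empty jar is released on the cork mat. That it stands upright is inferred from the camera detections, since the arm hid it in the last picture. I viewed 12 pictures, two over the limit of 10.

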